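# Fetch the off-cut from behind the tools

## Robot

A 6-joint arm with a two-finger parallel gripper is mounted at the origin on a cart in front of the work surface, level with it; the furniture and walls round the work are solid. World frame = base frame: x ahead of the robot, y to its left, z up, the work surface at z = 0. Lengths are in m, angles in rad, forces in N, time in s.
With the tool pointing down it reaches from about 0.375 to 0.975 m from the base axis. Payload 3.8 kg.
Tool frame: the origin (TCP) lies at the very end of the fingers, on their centre line; the grasp point (between the pads) lies bot.grasp_offset behind it (bot.grasp_offset is the distance from the TCP to the grasp point, in m); y points along the fingers, x is the direction in which the jaws open and shut, and the axes are right-handed (so a half turn about y gives the same grasp; the last joint's range is limited). The gripper opens to 85 mm and grips with 20 to 120 N. Pads are 22 mm wide; open, the fingers measure 114 mm over their backs; the gripper's body (76 mm by 85 mm) begins 54 mm behind the grasp point. The pads swing forward as they close: fully open they stand 13 mm farther back than shut.
Start: joints at [1.115, 0.264, 1.604, -0, 1.274, -0.037], TCP at [0.274, 0.617, 0.231] pointing down, gripper open.
Joint ranges: [-2.63, 2.63], [-0.94, 2.18], [0.31, 2.57], [-1.31, 4.45], [0, 2.66], [-2.55, 2.55]. Speed limits (rad/s): [2.57, 2.57, 3.14, 3.14, 3.14, 3.14].

## Interface

Orientations are given as a rotation vector (axis times angle).
In Python, from workcell import sensors, read_camera, job, bot gives the robot as it stands.
- The arm moves only by the tool arm_command, never from a script. Its argument "deltas" is a list of rows, each a list of 4 numbers: the shift along the tool's x, y, z in m, then the turn about the tool's y in rad. A call has 1 to 20 rows; each row shifts and turns the commanded pose from where the row before left it, along the tool's axes as they then stand; what a row does not reach is not made up. A row lasts 1/8 s, in which the tool goes at most 62.5 mm and 10.7 degrees, less where a joint would pass 70% of its speed; a pose out of reach is approached as far as the arm can. A call is refused whole if a number of a shift passes 0.0625 or a number of a turn 0.188, either way. A call with a gripper value outside its range is refused whole. "fingers" is the finger opening in m, from 0 to 0.0854, set as the call begins (left out, the last holds). The fingers move at their own pace and stop on an object; "newtons" is the grip in N (left out, the last holds). Time passes only in rows, so rows that do not move let the fingers close. It gives the time, the measured TCP pose, the force and the opening at its end, in the units of the state.
- sensors.read_state(): the state, without advancing time (a new reading comes with each control period).
- read_camera(name): name is "scene" or "top"; returns a dict with "color" (420x560x3 uint8, red, green, blue), "vfov" (degrees; the focal length in pixels is half the picture's height over the tangent of half this angle, whatever the lens; pixels are square), "cx", "cy" (the principal point, pixels), "R" (3x3) and "t" (3): a world point X has camera coordinates R X + t. Camera axes: x right, y down, z forward; pixel columns grow to the right and rows downward; lengths in m; the calibration is good to about 2 mm. A picture is of the moment at which its call begins. There is no depth.
- job.finish_job(): hands the job in, once; it reports no verdict.
The state is a dict: "time": time; "q": joint angles; "joint_vel": joint speeds; "joint_torque": joint torques, N m; "tool_pos": TCP position; "tcp_rot": TCP orientation; "wrist_force": force on the tool from outside, world axes, zero at the start; "torque": the same for the moment, N m; "width": opening from 0.0 (shut) to 1.0 (fully open).
Only numpy, scipy, OpenCV 4.12 (cv2) and the standard library are available. Lean on these libraries where they do the work, as an engineer would, in place of code of your own. Each camera call takes 0.05 s, during which the arm holds its last target.

## Task

Behind the glue bottle, the tape measure and the bench dog on the plywood till board lies a dark off-cut. First stand all three, upright, in the aluminium tray without disturbing the off-cut; then lay the off-cut flat on the bench hook, its long side close up to and square with the two stop blocks, centred across them. Only then put the three back on the till board, upright, each just where it stood at the start; do not disturb the pencil at the front of the bench.

Things in the scene. Friction and masses are not known exactly. Their poses are not given: they have to be found in the camera images.
- glue_bottle: White plastic glue bottle, round, dark label, red pointed cap; 182 mm tall, 0.2 to 0.4 kg. Body 58 mm across up to z 105 mm, then a shoulder; the cap is 25 mm across from z 136 to 145 mm, tapers to 9 mm at the top, and is firmly fixed: the bottle can be lifted by its foot. Origin: centre of the underside, z up. In the till board's front row.
- tape_mid (a point): Yellow tape measure with a black disc on its side, standing on edge: 64 mm tall, 37 mm thick, 0.3 kg. Point: on the underside, mid-thickness. x across the thickness, y along the length, z up. The case runs from y = -42 to +24 mm (centre of mass y = -9); the blade's end, a strip under 12 mm high, sticks out at the bottom to y = +43. In the till board's front row.
- bench_dog: Bench dog of dark brown wood: a turned pin that stands upright, 70 mm tall, head 24 mm across in the top third, foot 18 mm across, 0.12 kg. Origin: centre of the underside, z up. In the till board's front row.
- offcut_mid (a point): Dark reddish-brown hardwood off-cut, a straight bar 140 x 30 x 20 mm, 0.05 kg, lying flat behind the three things. The point is the centre of its underside; y: along its 140 mm length, x: across its 30 mm width, z up.
- till: Fixed plywood board 170 x 270 x 12 mm with low brown rails (10 mm wide, top z 24 mm) along the back and the back half of the sides. Origin on the bench; top z = 12 mm; x from -70 to +100 (rail from 90), y +-135 mm. Front row: bottle, tape measure (length along y) and dog at x = -22, y = -88, 0, +88 mm, who is where changes. Off-cut at about x = +32, y = 0, length along y.
- tray: Shallow fixed aluminium tray, 180 mm (x) by 190 mm (y) outside, walls 4 mm thick and 14 mm high, floor 4 mm thick. Origin on the bench under its centre, z up.
- bench_hook: Fixed pale wooden board, 170 (x) by 190 mm (y), top z = 18 mm; origin on the bench under its centre. Along its far (+x) edge stand two dark stop blocks, 26 (x) by 55 mm (y), top z = 40 mm, at y = -88 to -33 and +33 to +88 mm; the 66 mm between them is open. Their face, which the off-cut goes up to, is at x = +55 mm and looks to -x.
- pencil: Dark blue pencil lying on the bench near its front edge, 168 mm long, 8 mm thick. Bystander, not to be disturbed. Origin: middle of its underside.
Things that resemble listed ones, but are neither listed nor needed, are in the scene too. There is more than one size of the bench_dog; the job needs the smaller.

How it is judged:
By the outcome, as a careful person would: the job done as asked, in the order asked, and still so for the second after the job is handed in, with the robot touching nothing.
It also fails if it takes over 147 s, if anything falls off the work surface, if the arm or the gripper's body presses on something with over 40 N, if the wrist force passes 120 N, or if a joint passes its speed limit or range.

## Working session

There is one attempt and no reset: what is moved stays moved. The work goes in short steps, Python scripts to look and compute and a tool call to move; the robot and the scene stay as the last step left them, time stands still between calls to the robot, and variables do not carry over. Pictures are saved under pics/ and viewed, and the job is handed in when it is done.

Besides the shell and the picture viewer there is one more tool, called after "Call:" as name(argument=value, ...), one argument or row to a line, values as JSON. arm_command: Moves the arm, as the interface text tells. Its arguments: {"type":"object","properties":{"deltas":{"type":"array"},"fingers":{"type":"number"},"newtons":{"type":"number"}},"required":["deltas"]}

```bash
ls; mkdir -p pics; python3 - <<'E'
from workcell import sensors, read_camera, job, bot
import cv2
print(bot.grasp_offset); print(sensors.read_state())
for n in("scene","top"):
    d=read_camera(n); cv2.imwrite(f"pics/{n}0.png",d["color"][:,:,::-1]); print(n,d["vfov"],d["cx"],d["cy"],d["R"],d["t"],[k for k in d])
E
```

```text
pics
0.0187
{'time': 0.0, 'q': array([ 1.11511324e+00,  2.64738883e-01,  1.60538130e+00, -7.75804108e-06,
        1.27372178e+00, -3.69084883e-02]), 'joint_vel': array([-0.00010175,  0.00111367,  0.00016442, -0.00057233,  0.00054236,
       -0.00052513]), 'joint_torque': array([-6.64057534e-04, -5.15107119e+01, -3.67321837e+01, -5.39818686e-06,
        1.27495191e-02,  1.44846950e-05]), 'tool_pos': array([0.27416535, 0.61600095, 0.22996772]), 'tcp_rot': array([-1.37988246, -0.89400706,  0.89717466]), 'wrist_force': array([0.00667011, 0.02961262, 0.37311562]), 'torque': array([0.00445904, 0.0020988 , 0.0778551 ]), 'width': 1.0008972140831507}
scene 46.44004978017246 278.3836428271341 211.51062443341897 [[-0.61044197 -0.79178635 -0.02085597]
 [-0.33086082  0.2788302  -0.9015458 ]
 [ 0.71964694 -0.54344097 -0.43218074]] [0.30563194 0.17292125 1.05612939] ['color', 'vfov', 'cx', 'cy', 'R', 't']
top 56.63420254629059 278.1383234740689 207.15921661630273 [[-1.52326545e-02 -9.99883032e-01 -1.37397899e-03]
 [-9.90843852e-01  1.52792823e-02 -1.34145459e-01]
 [ 1.34150762e-01 -6.81992786e-04 -9.90960700e-01]] [0.05708499 0.45852547 1.15055645] ['color', 'vfov', 'cx', 'cy', 'R', 't']
```

View pics/scene0.png

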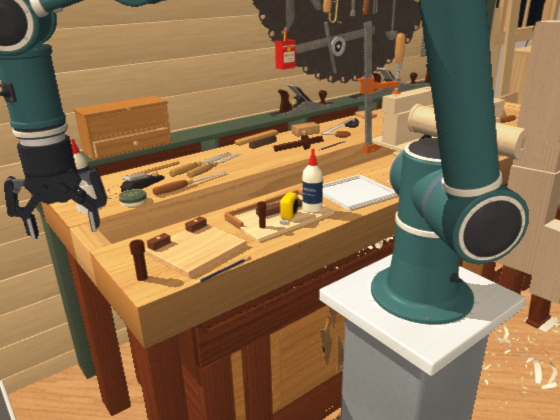

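View pics/top0.png

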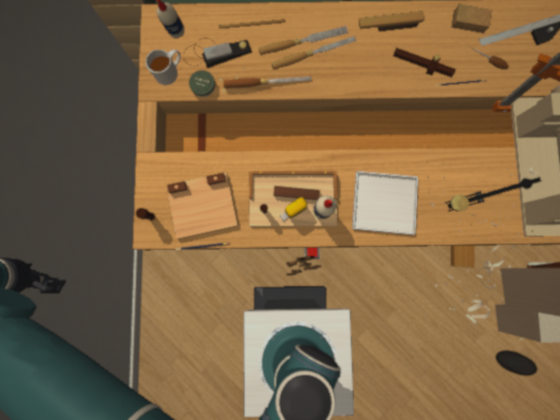

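The top view shows the bench hook at about (202,207), the till at (293,200) with the dog at (264,208), tape at (295,208) and bottle at (324,207), the tray at (387,203) and the pencil at (204,245). I'll enlarge it.

```bash
cat > h.py <<'E'
from workcell import sensors, read_camera, job, bot
import cv2, numpy as np
def ray(d,u,v,z):
    f=210/np.tan(np.radians(d["vfov"])/2)
    R=np.array(d["R"]);t=np.array(d["t"])
    c=-R.T@t; r=R.T@np.array([(u-d["cx"])/f,(v-d["cy"])/f,1])
    return c+r*(z-c[2])/r[2]
def proj(d,X):
    f=210/np.tan(np.radians(d["vfov"])/2)
    p=np.array(d["R"])@np.array(X)+np.array(d["t"]); return p[0]/p[2]*f+d["cx"],p[1]/p[2]*f+d["cy"]
def crop(d,fn,u0,v0,u1,v1,s,ov=[]):
    im=d["color"][v0:v1,u0:u1,::-1]; im=cv2.resize(im,None,fx=s,fy=s,interpolation=cv2.INTER_CUBIC)
    for u in range((u0//10+1)*10,u1,10):
        cv2.line(im,(int((u-u0+.5)*s),0),(int((u-u0+.5)*s),6),(0,255,0),1)
        if u%20==0: cv2.putText(im,str(u),(int((u-u0+.5)*s)-10,18),0,.4,(0,255,0),1)
    for v in range((v0//10+1)*10,v1,10):
        cv2.line(im,(0,int((v-v0+.5)*s)),(6,int((v-v0+.5)*s)),(0,255,0),1)
        cv2.putText(im,str(v),(8,int((v-v0+.5)*s)+4),0,.4,(0,255,0),1)
    for poly in ov:
        p=np.array([[(a-u0+.5)*s,(b-v0+.5)*s] for a,b in poly]).round().astype(int)
        cv2.polylines(im,[p],True,(255,0,255),1)
    cv2.imwrite(fn,im)
E
python3 - <<'E'
from h import *
d=read_camera("top")
crop(d,"pics/t1.png",240,160,350,240,7)
crop(d,"pics/t2.png",130,165,245,255,6)
crop(d,"pics/t3.png",340,160,430,245,6)
d=read_camera("scene")
crop(d,"pics/s1.png",120,140,400,290,2.8)
crop(d,"pics/s2.png",220,140,340,240,6)
E
```

```text
(no output)
```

View pics/t1.png

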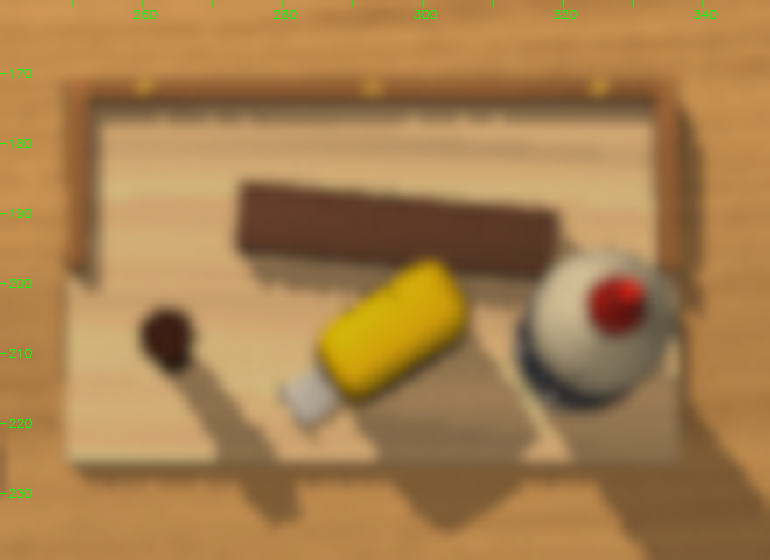

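View pics/t2.png

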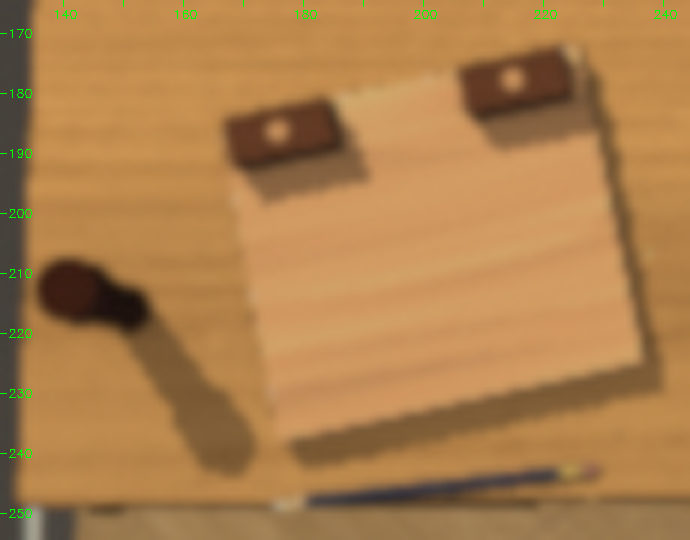

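View pics/t3.png

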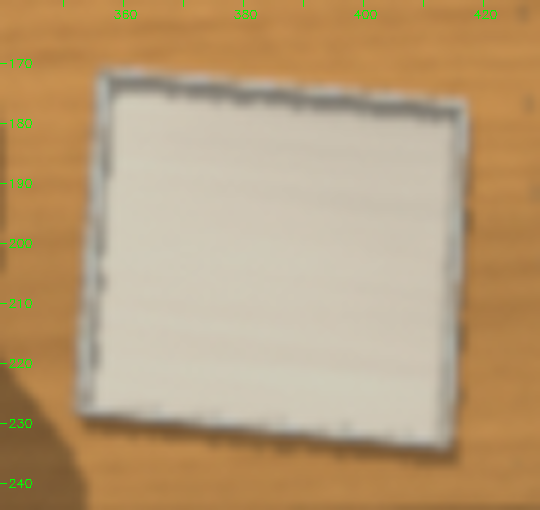

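View pics/s1.png

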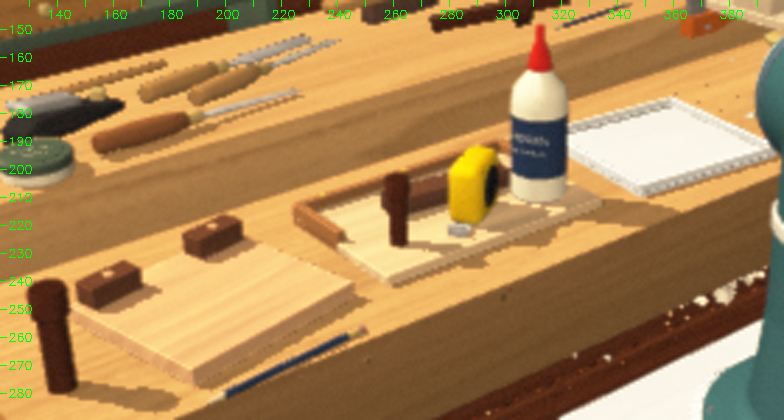

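View pics/s2.png

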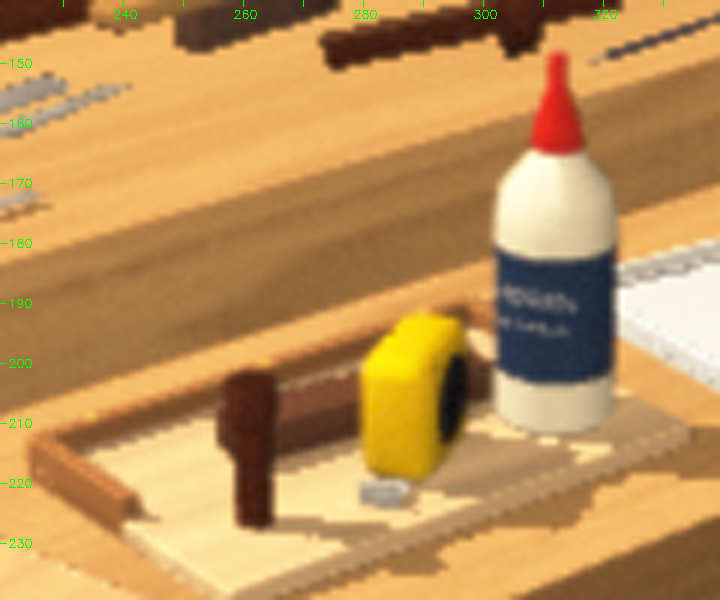

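```bash
cat > fit.py <<'E'
from h import *
from scipy.optimize import least_squares
def box(x0,x1,y0,y1,z0,z1): return [[(x0,y0,z),(x0,y1,z),(x1,y1,z),(x1,y0,z)] for z in(z0,z1)]
def ring(r,z,n=24,c=(0,0)): return [(c[0]+r*np.cos(a),c[1]+r*np.sin(a),z) for a in np.linspace(0,2*np.pi,n,endpoint=False)]
def W(p,P,z0=0):
    P=np.array(P)/1000.; c,s=np.cos(p[2]),np.sin(p[2])
    return np.stack([p[0]+c*P[:,0]-s*P[:,1],p[1]+s*P[:,0]+c*P[:,1],P[:,2]+z0],1)
models={
'till':box(-70,100,-135,135,0,12)+[[(90,-135,24),(100,-135,24),(100,135,24),(90,135,24)]],
'tray':box(-90,90,-95,95,0,14)+[[(-86,-91,4),(-86,91,4),(86,91,4),(86,-91,4)]],
'hook':box(-85,85,-95,95,0,18)+box(55,81,-88,-33,18,40)+box(55,81,33,88,18,40),
'off':box(-15,15,-70,70,0,20),
'tape':box(-18.5,18.5,-42,24,0,64)+box(-10,10,24,43,0,12),
'bottle':[ring(29,0),ring(29,105),ring(12.5,136),ring(12.5,145),ring(4.5,182)],
'dog':[ring(9,0),ring(9,46),ring(12,47),ring(12,70)],
'pencil':box(-4,4,-84,84,0,8)}
z0={'till':0,'tray':0,'hook':0,'off':.012,'tape':.012,'bottle':.012,'dog':.012,'pencil':0}
def ov(d,name,p,z=None):
    return [[proj(d,X) for X in W(p,poly,z0[name] if z is None else z)] for poly in models[name]]
def fit(name,obs,p0):
    # obs: list of (cam dict, model pt mm, u, v)
    def f(p): 
        r=[]
        for d,P,u,v in obs:
            a=proj(d,W(p,[P],z0[name])[0]); r+=[a[0]-u,a[1]-v]
        return r
    s=least_squares(f,p0); print(name,s.x.round(4),np.round(s.fun,1)); return s.x
E
python3 - <<'E'
from fit import *
import pickle
T=read_camera("top");S=read_camera("scene")
pickle.dump((T,S),open("cams0.pkl","wb"))
print(-np.array(T["R"]).T@T["t"],-np.array(S["R"]).T@S["t"])
t1=lambda x,y:(x/7+240-.5,y/7+160-.5)
t2=lambda x,y:(x/6+130-.5,y/6+165-.5)
t3=lambda x,y:(x/6+340-.5,y/6+160-.5)
s1=lambda x,y:(x/2.8+120-.5,y/2.8+140-.5)
s2=lambda x,y:(x/6+220-.5,y/6+140-.5)
P={}
P['till']=fit('till',[(T,(-70,135,12),*t1(67,462)),(T,(-70,-135,12),*t1(681,462)),(T,(100,135,24),*t1(67,83)),(T,(100,-135,24),*t1(678,83)),
 (S,(-70,-135,12),*s2(690,432))],[.5,0,0])
P['tray']=fit('tray',[(T,(90,95,14),*t3(102,72)),(T,(90,-95,14),*t3(466,102)),(T,(-90,95,14),*t3(80,410)),(T,(-90,-95,14),*t3(452,446))],[.5,-.25,0])
P['hook']=fit('hook',[(T,(-85,95,18),*t2(285,438)),(T,(-85,-95,18),*t2(641,361)),(T,(81,88,40),*t2(225,118)),(T,(81,-33,40),*t2(458,68)),(T,(81,33,40),*t2(332,98)),(T,(81,-88,40),*t2(568,47)),(S,(-85,-95,18),*s1(355,287)),(S,(-85,95,18),*s1(197,375))],[.5,.25,0])
P['off']=fit('off',[(T,(15,70,20),*t1(240,182)),(T,(15,-70,20),*t1(557,212)),(T,(-15,70,20),*t1(237,248)),(T,(-15,-70,20),*t1(553,277))],[.5,0,0])
P['tape']=fit('tape',[(T,(0,43,6),*t1(296,408)),(T,(-18.5,-42,64),*t1(467,315)),(T,(18.5,-42,64),*t1(435,260)),(T,(-18.5,24,64),*t1(360,400)),(T,(18.5,24,64),*t1(320,335))],[.5,0,.8])
P['bottle']=fit('bottle',[(T,(0,0,182),*t1(628,292)),(S,(0,0,182),*s2(558,52)),(S,(0,29,105),*s2(494,240)),(S,(0,0,0),*s2(556,412))],[.5,-.09,0])
P['dog']=fit('dog',[(T,(0,0,70),*t1(167,335)),(S,(0,0,0),*s2(254,522)),(S,(0,0,70),*s2(249,375))],[.5,.09,0])
P['bottle'][2]=0;P['dog'][2]=0
P['pencil']=fit('pencil',[(T,(0,84,4),*t2(278,506)),(T,(0,-84,4),*t2(600,468))],[.4,.25,0])
pickle.dump(P,open("P.pkl","wb"))
o=lambda d,ns:sum([ov(d,n,P[n]) for n in ns],[])
crop(T,"pics/ot1.png",240,160,350,240,7,o(T,['till','off','tape','bottle','dog']))
crop(T,"pics/ot2.png",130,165,245,255,6,o(T,['hook','pencil']))
crop(T,"pics/ot3.png",340,160,430,245,6,o(T,['tray']))
crop(S,"pics/os1.png",120,140,400,290,2.8,o(S,['hook','pencil','tray']))
crop(S,"pics/os2.png",220,140,340,240,6,o(S,['till','off','tape','bottle','dog']))
for n in P:
  if n in('off','tape','bottle','dog'):
    p=P[n];q=P['till'];c,s=np.cos(q[2]),np.sin(q[2]);e=p[:2]-q[:2];print(n,"in till",(c*e[0]+s*e[1])*1e3,(-s*e[0]+c*e[1])*1e3)
from scipy.spatial.transform import Rotation as Ro
print(Ro.from_rotvec(sensors.read_state()['tcp_rot']).as_matrix().round(3))
E
```

```text
[0.30084867 0.05085705 1.20174377] [-0.51625685  0.76772352  0.61870947]
till [ 0.4726  0.0055 -0.0193] [-0.6  0.5 -0.1  0.8 -0.2 -0.6 -0.  -0.3  0.4 -2.1]
tray [ 0.4722 -0.2802 -0.1053] [-0.1 -0.6  0.3 -0.2 -0.2  0.6  0.1  0.2]
hook [0.4706 0.2846 0.1982] [-0.9  1.5  1.2  1.1 -0.2  0.3  0.1  0.4 -0.2 -0.1 -0.5  0.1  0.3 -2.5
 -1.5 -2.6]
off [ 0.504  -0.0055 -0.1082] [-0.1 -0.1  0.4 -0.2 -0.6  0.1  0.2  0.2]
tape [0.4505 0.0051 0.587 ] [-0.5  0.5  2.8  0.5  0.1 -2.  -0.5  1.1 -2.  -0.1]
bottle [ 0.4493 -0.0816 -0.0852] [-0.7  0.6 -0.5  0.   1.5 -2.8 -0.8  0.1]
dog [0.4521 0.0935 0.    ] [-0.2  0.2  0.1 -0.7 -0.   0.3]
pencil [0.3476 0.2828 0.1015] [-0.5  0.   0.5 -0. ]
off in till 31.601601525827597 -10.413821163415703
tape in till -22.08437839932919 -0.8619694265794066
bottle in till -21.626137729494115 -87.54109063244076
dog in till -22.216732572051416 87.5815045944773
[[ 0.407 -0.    -0.914]
 [ 0.914 -0.001  0.407]
 [-0.001 -1.     0.   ]]
```

View pics/ot1.png

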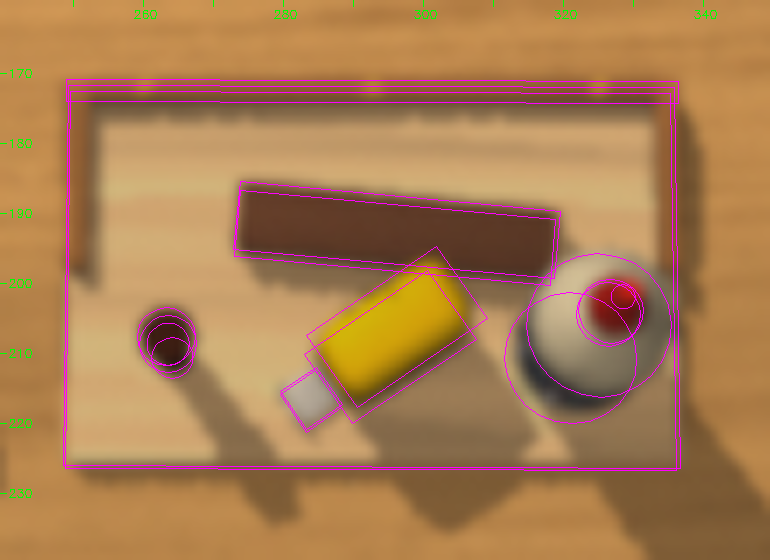

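View pics/os2.png

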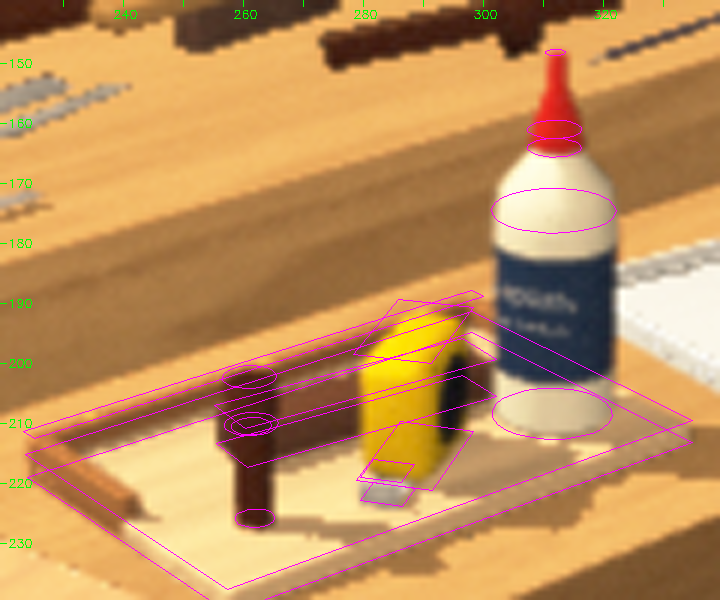

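View pics/ot2.png

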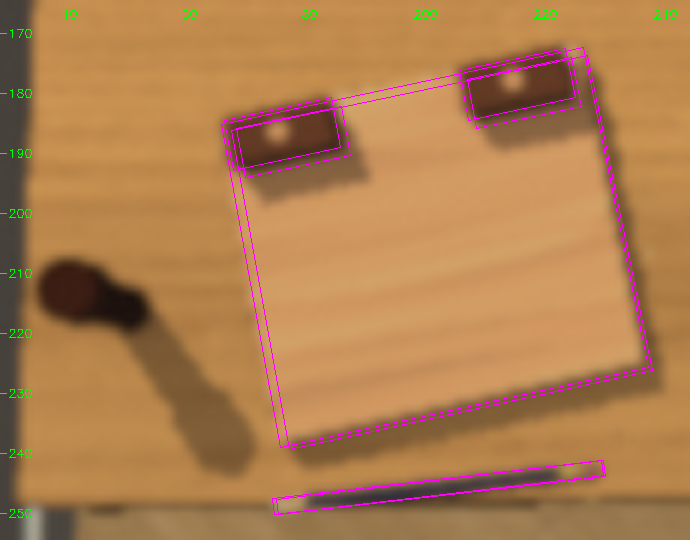

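View pics/os1.png

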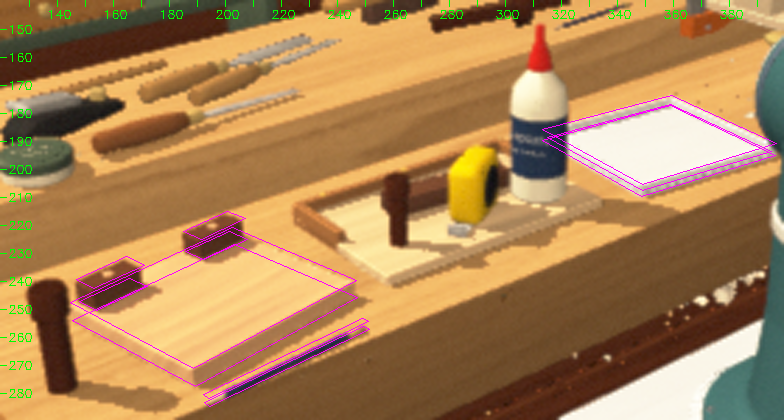

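```bash
cat >> fit.py <<'E'
import pickle
from scipy.spatial.transform import Rotation as Ro
def st():
    s=sensors.read_state(); R=Ro.from_rotvec(s['tcp_rot']).as_matrix()
    return s,np.arctan2(R[1,0],R[0,0]),R
def go(x,y,z,psi):
    """print turn and tool-axis shift (axes at target yaw) in mm"""
    s,a,R=st(); t=(a-psi+np.pi)%(2*np.pi)-np.pi
    d=np.array([x,y,z])-s['tool_pos']; c,sn=np.cos(psi),np.sin(psi)
    print("turn %.4f  tool-shift mm (x,y,z) at target yaw:"%t, (1e3*np.array([c*d[0]+sn*d[1],-d[2],-sn*d[0]+c*d[1]])).round(1))
def T2W(p,x,y,z=0): return W(p,[(x,y,z)])[0]
E
python3 - <<'E'
from fit import *
T,S=pickle.load(open("cams0.pkl","rb"));P=pickle.load(open("P.pkl","rb"))
t1=lambda x,y:(x/7+240-.5,y/7+160-.5)
t2=lambda x,y:(x/6+130-.5,y/6+165-.5)
P['till']=fit('till',[(T,(-70,135,12),*t1(67,462)),(T,(-70,-135,12),*t1(681,462)),(T,(100,135,24),*t1(67,82)),(T,(100,-135,24),*t1(678,82))],[.5,0,0])
P['hook']=fit('hook',[(T,(-85,95,18),*t2(285,438)),(T,(-85,-95,18),*t2(641,361)),(T,(81,88,40),*t2(225,118)),(T,(81,-33,40),*t2(458,68)),(T,(81,33,40),*t2(332,98)),(T,(81,-88,40),*t2(568,47))],[.5,.25,0])
P['tape']=fit('tape',[(T,(0,43,6),*t1(296,408)),(T,(-18.5,0,64),*t1(411,367)),(T,(18.5,0,64),*t1(372,295))],[.45,0,.6])
B=T2W(P['till'],-22,-88);D=T2W(P['till'],-22,88);print("bottle,dog nominal",B,D)
P['bottle']=np.array([*B[:2],0]);P['dog']=np.array([*D[:2],0])
pickle.dump(P,open("P.pkl","wb"))
o=lambda d,ns:sum([ov(d,n,P[n]) for n in ns],[])
crop(T,"pics/ot4.png",240,160,350,240,7,o(T,['till','off','tape','bottle','dog']))
crop(T,"pics/ot5.png",130,165,245,255,6,o(T,['hook','pencil']))
go(B[0],B[1],.23,0)
E
```

```text
till [ 0.4731  0.0047 -0.015 ] [-0.3  0.5  0.2  0.5 -0.  -0.5  0.1 -0.5]
hook [0.4723 0.2843 0.197 ] [-0.9  0.9  1.2  0.5 -0.1 -0.3  0.2 -0.2 -0.1 -0.7 -0.4 -0.4]
tape [0.4525 0.0006 0.5366] [ 0.6 -0.8  0.3  0.6 -0.9  0.2]
bottle,dog nominal [ 0.4498115  -0.08293128  0.        ] [0.45244751 0.09304898 0.        ]
turn 1.1520  tool-shift mm (x,y,z) at target yaw: [ 175.4    0.8 -699.3]
```

View pics/ot4.png

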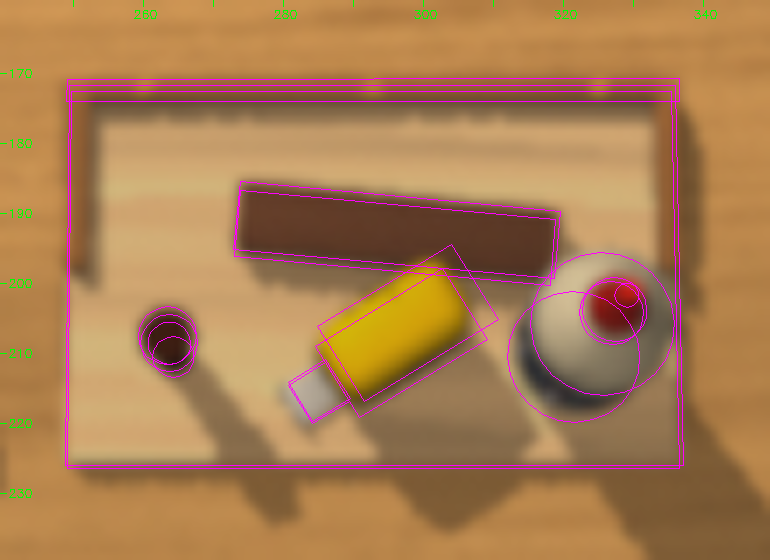

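View pics/ot5.png

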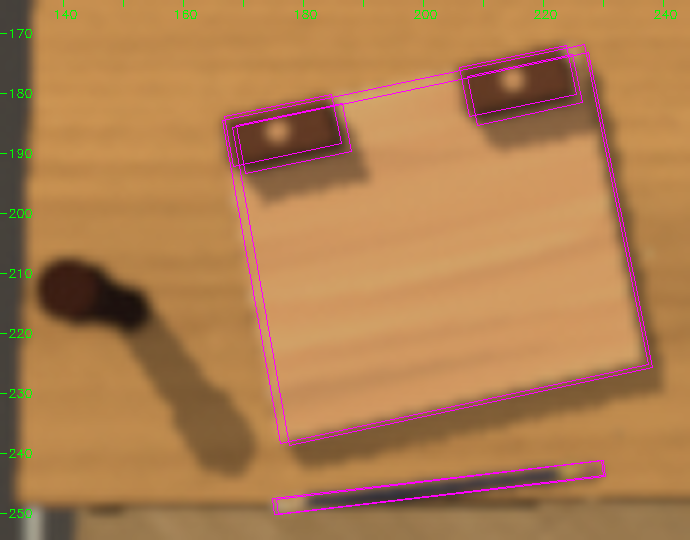

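Call:
arm_command(
  deltas=[
    [0,0,0,0.165],
    [0,0,0,0.165],
    [0,0,0,0.165],
    [0,0,0,0.165],
    [0,0,0,0.165],
    [0,0,0,0.165],
    [0,0,0,0.165],
  ],
  fingers=0.06,
  newtons=40,
)

```text
time: 1.18
tool_pos: [0.2744, 0.6166, 0.2312]
tcp_rot: [-1.571, 0.007, -0.007]
wrist_force: [-0.5, -0.1, 0.3]
width: 0.701
```

```bash
python3 - <<'E'
from fit import *
T,S=pickle.load(open("cams0.pkl","rb"))
g=cv2.cvtColor(T["color"],cv2.COLOR_RGB2GRAY).astype(float)
def trace(us,v0,v1):
    pts=[]
    for u in us:
        c=g[v0:v1,u-2:u+3].mean(1); d=np.diff(c); i=np.argmax(abs(d))
        if 0<i<len(d)-1:
            a,b,e=abs(d[i-1:i+2]); i2=i+.5*(a-e)/(a-2*b+e+1e-9)
        else:i2=i
        pts.append((u,v0+i2+.5))
    p=np.array(pts); return p
for rng in[(240,255),(92,108),(144,158)]:
    p=trace(range(170,510,10),*rng); 
    c=np.polyfit(p[:,0],p[:,1],1); r=p[:,1]-np.polyval(c,p[:,0]); ok=abs(r)<3
    c2=np.polyfit(p[ok,0]-280,p[ok,1],2); print(rng,c2,(p[ok,1]-np.polyval(c2,p[ok,0]-280)).round(1), p[ok,0])
E
```

```text
(240, 255) [-3.93760701e-05 -5.02343043e-03  2.46208770e+02] [ 1.6 -0.  -1.2 -2.6  0.7  0.5  0.2  0.1  0.1  0.1  0.1 -0.2  0.4 -0.2
 -0.4  1.6  1.6 -0.7  0.9 -0.4 -0.7 -0.6 -0.6 -0.4 -0.2 -0.   0.  -0.3
 -0.3 -0.3 -0.1  1.3] [170. 190. 200. 210. 230. 240. 250. 260. 270. 280. 290. 300. 310. 320.
 330. 340. 350. 360. 370. 380. 390. 400. 410. 420. 430. 440. 450. 460.
 470. 480. 490. 500.]
(92, 108) [-1.77744748e-06 -1.32488678e-02  9.90384517e+01] [-0.   0.1  0.2  0.  -0.  -0.1 -0.  -0.   0.1  0.  -0.3 -0.1 -0.2 -0.
  0.1  0.2  0.2 -0.1 -0.  -0.1 -0.   0.1  0.2  0.2  0.   0.1 -0.2 -0.2
 -0.1  0.1  0.2 -0.2] [170. 180. 190. 220. 230. 240. 250. 260. 270. 280. 290. 300. 310. 320.
 330. 340. 350. 360. 370. 380. 390. 400. 410. 420. 430. 440. 450. 460.
 470. 480. 490. 500.]
(144, 158) [-3.39025928e-06 -1.39203597e-02  1.50270963e+02] [-0.1 -0.1  0.  -0.4  0.   0.2  0.2  0.3  0.   0.  -0.   0.   0.2  0.1
  0.  -0.  -0.1 -0.2 -0.1  0.2  0.  -0.   0.  -0.2 -0.4 -0.1  0.2  0.2
  0.1 -0.1  0.  -0.2 -0.1  0.3] [170. 180. 190. 200. 210. 220. 230. 240. 250. 260. 270. 280. 290. 300.
 310. 320. 330. 340. 350. 360. 370. 380. 390. 400. 410. 420. 430. 440.
 450. 460. 470. 480. 490. 500.]
```

Call:
arm_command(
  deltas=[
    [0.0125,0,-0.05,0],
    [0.0125,0,-0.05,0],
    [0.0125,0,-0.05,0],
    [0.0125,0,-0.05,0],
    [0.0125,0,-0.05,0],
    [0.0125,0,-0.05,0],
    [0.0125,0,-0.05,0],
    [0.0125,0,-0.05,0],
    [0.0125,0,-0.05,0],
    [0.0125,0,-0.05,0],
    [0.0125,0,-0.05,0],
    [0.0125,0,-0.05,0],
    [0.0125,0,-0.05,0],
    [0.0125,0,-0.05,0],
    [0,0,0,0],
  ],
)

```text
time: 3.05
tool_pos: [0.4479, -0.0868, 0.2315]
tcp_rot: [-1.572, 0.006, -0.007]
wrist_force: [-0.5, 1.3, 0.3]
width: 0.702
```

```bash
python3 - <<'E'
from fit import *
P=pickle.load(open("P.pkl","rb"))
P['tape']=np.array([.451,.005,.587]);pickle.dump(P,open("P.pkl","wb"))
s,a,R=st(); print(s['tool_pos'],a)
T=read_camera("top");S=read_camera("scene")
x,y,z=s['tool_pos']
# tips: opening 60 -> tip back ~5mm
zz=z+.005
pts=[[(x+sx*(.03+e),y+w,zz) for e,w in((0,-.011),(0,.011),(.008,.011),(.008,-.011))] for sx in(1,-1)]
cr=[[(x-.004,y,z),(x+.004,y,z)],[(x,y-.004,z),(x,y+.004,z)]]
o=lambda d:[[proj(d,q) for q in p] for p in pts+cr]
crop(T,"pics/gt.png",280,150,380,240,7,o(T))
crop(S,"pics/gs.png",250,60,370,170,6,o(S))
E
```

```text
[ 0.44786121 -0.08682335  0.23149473] -0.008062556203325926
```

View pics/gt.png

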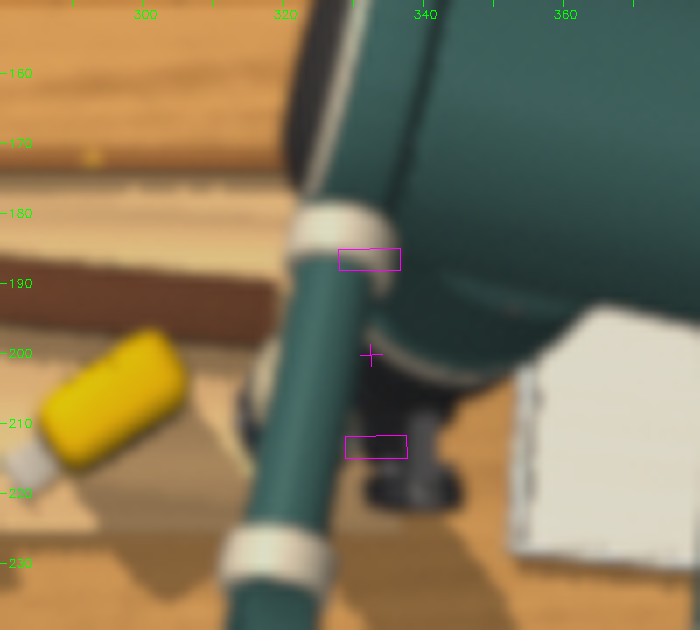

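View pics/gs.png

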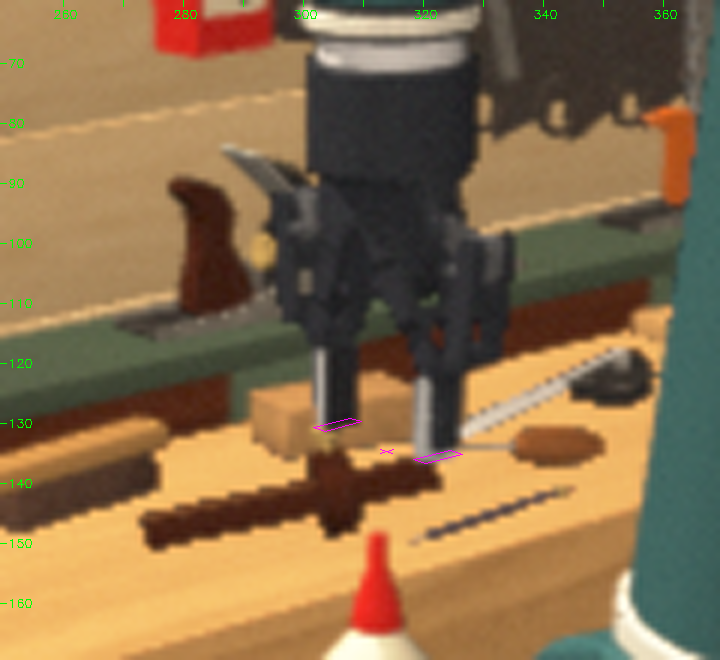

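```bash
python3 - <<'E'
from fit import *
T,S=pickle.load(open("cams0.pkl","rb"))
s2=lambda x,y:(x/6+220-.5,y/6+140-.5)
s1=lambda x,y:(x/2.8+120-.5,y/2.8+140-.5)
t1=lambda x,y:(x/7+240-.5,y/7+160-.5)
t2=lambda x,y:(x/6+130-.5,y/6+165-.5)
print("tip S",ray(S,*s2(558,52),.194),"T",ray(T,*t1(628,292),.194))
print("tillFR S",ray(S,*s2(690,428),.012),"T",ray(T,*t1(681,464),.012))
print("dog top S",ray(S,*s2(249,378),.082),"T",ray(T,*t1(167,335),.082))
print("hookFR S",ray(S,*s1(355,287),.018),"T",ray(T,*t2(643,361),.018))
print("hookFL S",ray(S,*s1(197,375),.018),"T",ray(T,*t2(283,440),.018))
# sensitivity: world shift per px in scene
print(ray(S,*s2(558,58),.194)-ray(S,*s2(558,52),.194))
print(ray(S,*s1(197,372.2),.018)-ray(S,*s1(197,375),.018))
E
```

```text
tip S [ 0.44836844 -0.08273084  0.194     ] T [ 0.45089404 -0.08358417  0.194     ]
tillFR S [ 0.39399822 -0.12079546  0.012     ] T [ 0.40162991 -0.12853246  0.012     ]
dog top S [0.45072124 0.09437969 0.082     ] T [0.45251513 0.0929447  0.082     ]
hookFR S [0.39543465 0.18282249 0.018     ] T [0.40922119 0.17720919 0.018     ]
hookFL S [0.35659319 0.36355046 0.018     ] T [0.37194708 0.35928056 0.018     ]
[-6.47316697e-03  5.67198929e-03  5.55111512e-17]
[ 0.00372478 -0.00200993  0.        ]
```

Call:
arm_command(
  deltas=[
    [0.0016,0.02,0.0038,0],
    [0,0.03,0,0],
    [0,0.025,0,0],
    [0,0.0065,0,0],
    [0,0,0,0],
    [0,0,0,0],
  ],
)

```text
time: 3.9
tool_pos: [0.4499, -0.0798, 0.1511]
tcp_rot: [-1.571, 0.0, -0.003]
wrist_force: [0.2, -0.1, 0.4]
width: 0.702
```

```bash
python3 - <<'E'
from fit import *
s,a,R=st(); print(s['tool_pos'],a,s['wrist_force'])
S=read_camera("scene");crop(S,"pics/g2.png",250,90,370,220,6)
E
```

```text
[ 0.44994809 -0.07984116  0.15109795] -0.0022913525032634643 [ 0.16977762 -0.08660769  0.37971794]
```

View pics/g2.png

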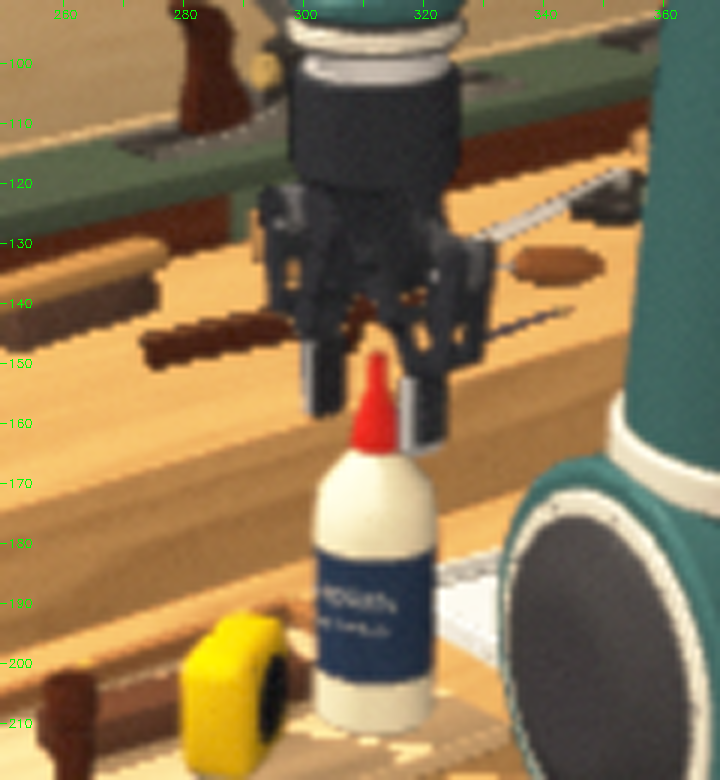

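Call:
arm_command(
  deltas=[
    [0,0,-0.003,0],
    [0,0,0,0],
  ],
)

```text
time: 4.2
tool_pos: [0.4494, -0.0834, 0.1503]
tcp_rot: [-1.571, 0.002, -0.003]
wrist_force: [0.4, 0.2, -0.0]
width: 0.707
```

Call:
arm_command(
  deltas=[
    [0,0,0,0],
    [0,0,0,0],
    [0,0,0,0],
    [0,0,0,0],
  ],
  fingers=0.01,
  newtons=60,
)

```text
time: 4.7
tool_pos: [0.4494, -0.0832, 0.1502]
tcp_rot: [-1.571, 0.002, -0.003]
wrist_force: [0.9, 0.5, 2.1]
width: 0.236
```

```bash
python3 - <<'E'
from fit import *
s,a,R=st(); print(s['tool_pos'],a,s['wrist_force'],s['width'])
S=read_camera("scene");crop(S,"pics/g3.png",250,90,370,220,6)
E
```

```text
[ 0.44944038 -0.08316393  0.15016609] -0.0029865441644124735 [0.91721227 0.46209398 2.09514403] 0.2361749024674401
```

View pics/g3.png

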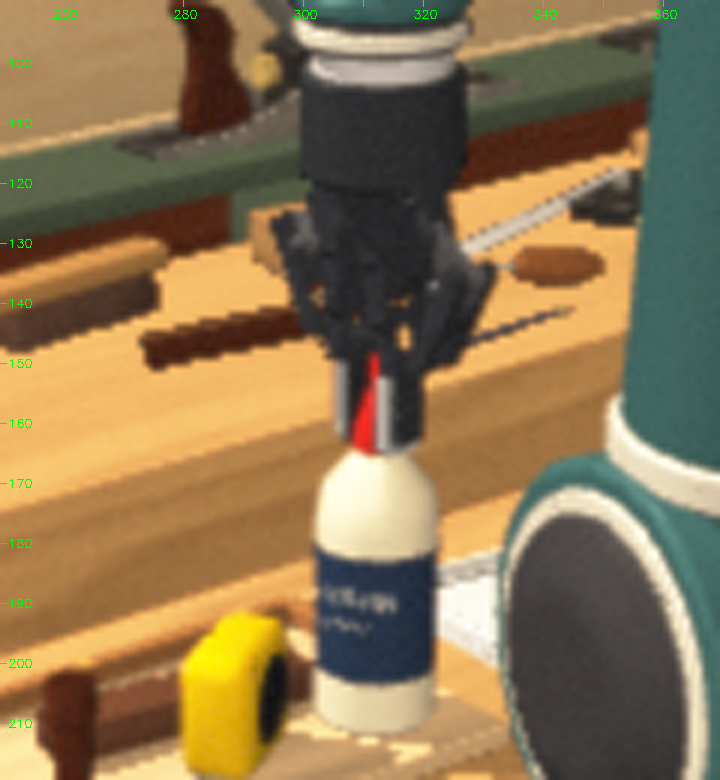

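Call:
arm_command(
  deltas=[
    [0,-0.005,0,0],
    [0,-0.01,0,0],
    [0,-0.015,0,0],
    [0,0,0,0],
    [0,0,0,0],
  ],
)

```text
time: 5.38
tool_pos: [0.4491, -0.0831, 0.18]
tcp_rot: [-1.571, 0.002, -0.003]
wrist_force: [0.6, 0.0, -4.3]
width: 0.234
```

```bash
python3 - <<'E'
from fit import *
s,a,R=st(); print(s['tool_pos'],a,s['wrist_force'],s['width'])
S=read_camera("scene");crop(S,"pics/g4.png",250,90,370,220,6)
E
```

```text
[ 0.44906175 -0.08306865  0.18000854] -0.002995319239631739 [ 0.57344124  0.01324293 -4.26097842] 0.23396692162164426
```

View pics/g4.png

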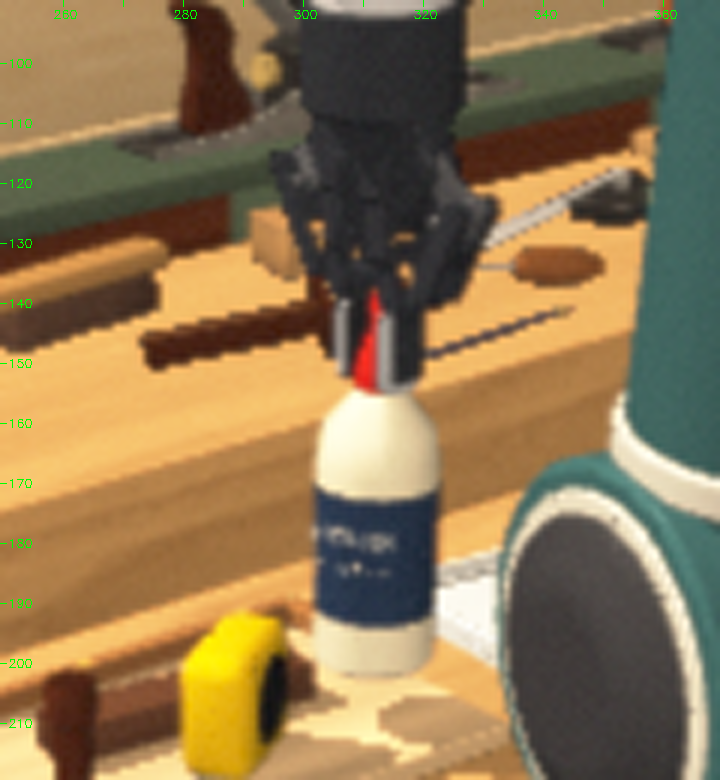

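```bash
python3 - <<'E'
from fit import *
P=pickle.load(open("P.pkl","rb"))
for n,x,y in(('b',45,-48),('dog',45,60),('tape',-40,15)): print(n,T2W(P['tray'],x,y))
p=T2W(P['tray'],45,-48); go(p[0],p[1],.20,-0.003)
E
```

```text
b [ 0.51192343 -0.33269159  0.        ]
dog [ 0.52328008 -0.22529035  0.        ]
tape [ 0.43401939 -0.26110276  0.        ]
turn -0.0000  tool-shift mm (x,y,z) at target yaw: [  63.9  -20.4 -249.5]
```

Call:
arm_command(
  deltas=[
    [0.004,-0.01,-0.015,0],
    [0.008,-0.01,-0.032,0],
    [0.01,0,-0.04,0],
    [0.01,0,-0.04,0],
    [0.01,0,-0.04,0],
    [0.01,0,-0.037,0],
    [0.008,0,-0.028,0],
    [0.004,0,-0.0175,0],
    [0,0,0,0],
    [0,0,0,0],
    [0,0.02,0,0],
    [0,0.02,0,0],
    [0,0.01,0,0],
    [0,0,0,0],
    [0,0,0,0],
  ],
)

```text
time: 7.3
tool_pos: [0.5126, -0.333, 0.1501]
tcp_rot: [-1.571, 0.002, -0.003]
wrist_force: [-0.8, -0.2, -2.7]
width: 0.239
```

```bash
python3 - <<'E'
from fit import *
s,a,R=st(); print(s['tool_pos'],a,s['wrist_force'],s['width'])
S=read_camera("scene");crop(S,"pics/g5.png",280,90,430,220,5)
E
```

```text
[ 0.51260518 -0.33295865  0.15011991] -0.002912413765800756 [-0.75234924 -0.21166826 -2.67414029] 0.23922143363147505
```

View pics/g5.png

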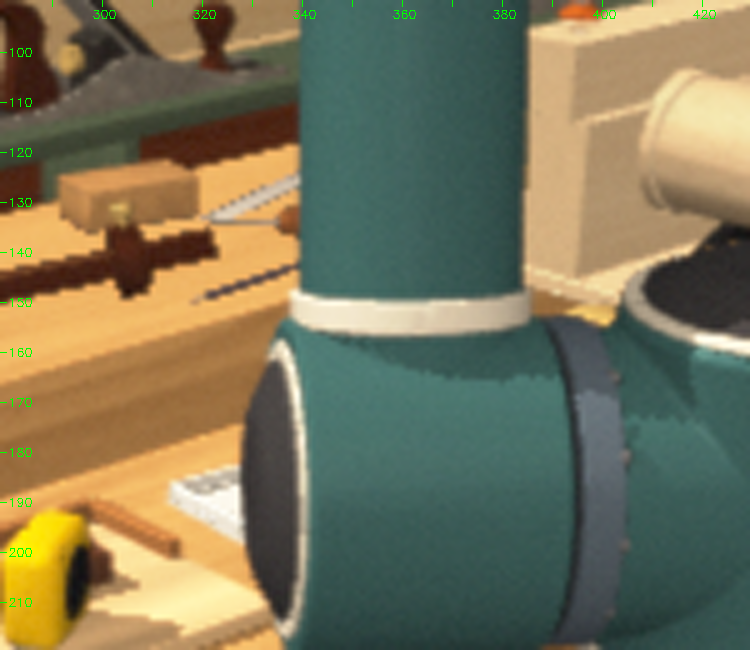

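Call:
arm_command(
  deltas=[
    [0,0.004,0,0],
    [0,0.002,0,0],
    [0,0,0,0],
    [0,0,0,0],
  ],
)

```text
time: 7.85
tool_pos: [0.5123, -0.3328, 0.1438]
tcp_rot: [-1.571, 0.002, -0.002]
wrist_force: [0.1, 0.9, -1.9]
width: 0.239
```

Call:
arm_command(
  deltas=[
    [0,0.001,0,0],
    [0,0,0,0],
  ],
)

```text
time: 8.1
tool_pos: [0.5122, -0.3327, 0.1427]
tcp_rot: [-1.571, 0.002, -0.002]
wrist_force: [0.2, 0.9, -3.2]
width: 0.235
```

Call:
arm_command(
  deltas=[
    [0,0.001,0,0],
    [0,0,0,0],
  ],
)

```text
time: 8.35
tool_pos: [0.5126, -0.3329, 0.1422]
tcp_rot: [-1.571, 0.002, -0.003]
wrist_force: [0.1, 1.0, -0.7]
width: 0.236
```

Call:
arm_command(
  deltas=[
    [0,0.001,0,0],
    [0,0,0,0],
  ],
)

```text
time: 8.6
tool_pos: [0.5131, -0.3332, 0.1422]
tcp_rot: [-1.572, 0.001, -0.004]
wrist_force: [-0.8, 0.8, 5.0]
width: 0.241
```

Contact. Release slowly and rise.

Call:
arm_command(
  deltas=[
    [0,0,0,0],
    [0,0,0,0],
    [0,0,0,0],
  ],
  fingers=0.06,
)

```text
time: 8.98
tool_pos: [0.5119, -0.3326, 0.1403]
tcp_rot: [-1.57, 0.003, -0.002]
wrist_force: [0.7, -0.6, -0.7]
width: 0.702
```

Call:
arm_command(
  deltas=[
    [0,-0.015,0,0],
    [0,-0.035,0,0],
    [0,-0.035,0,0],
    [-0.01,-0.01,0.03,0],
    [-0.02,0,0.05,0],
    [-0.02,0,0.05,0],
    [-0.01,0,0.05,0],
    [0,0,0.04,0],
    [0,0,0.03,0],
    [0,0,0,0],
    [0,0,0,0],
  ],
)

```text
time: 10.35
tool_pos: [0.4533, -0.0831, 0.2366]
tcp_rot: [-1.572, 0.001, -0.003]
wrist_force: [-0.1, 0.4, 0.3]
width: 0.706
```

```bash
python3 - <<'E'
from fit import *
P=pickle.load(open("P.pkl","rb"))
s,a,R=st(); print(s['tool_pos'],a,s['wrist_force'],s['width'])
T=read_camera("top");S=read_camera("scene")
b=np.array([.5126,-.333,0])
crop(T,"pics/t6.png",340,150,440,245,6,ov(T,'bottle',b,.004))
crop(S,"pics/s6.png",230,100,400,240,4.5)
E
```

```text
[ 0.45332813 -0.08308913  0.23657982] -0.0025259219068905375 [-0.08225075  0.38475814  0.26391855] 0.7055542516639713
```

View pics/t6.png

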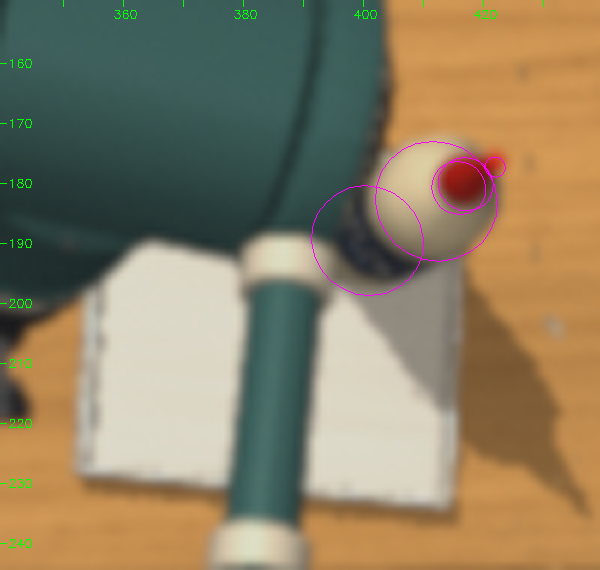

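View pics/s6.png

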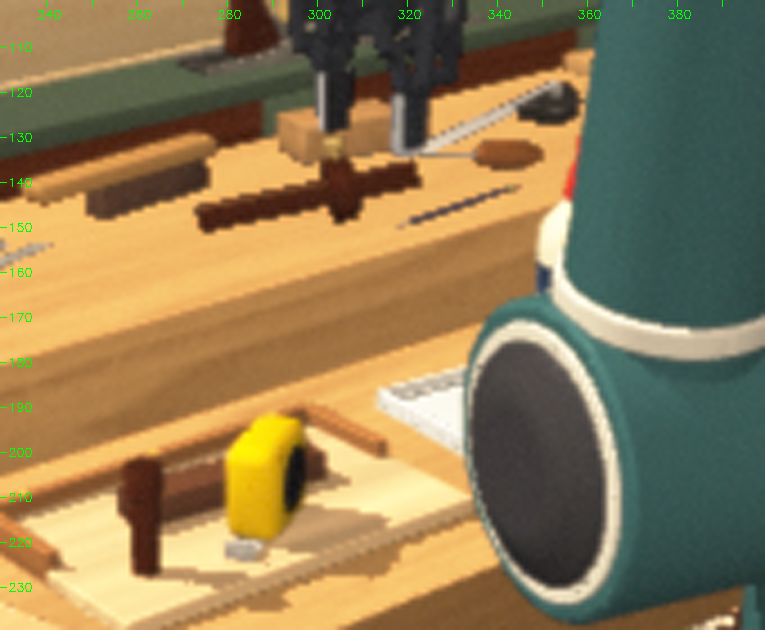

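```bash
python3 - <<'E'
from fit import *
P=pickle.load(open("P.pkl","rb"));T,S=pickle.load(open("cams0.pkl","rb"))
t1=lambda x,y:(x/7+240-.5,y/7+160-.5)
for q in((320,338),(432,260),(465,308),(358,400),(396,368),(372,295)): print(q,ray(T,*t1(*q),.06)[:2])
hs=cv2.cvtColor(T["color"],cv2.COLOR_RGB2HSV); m=((hs[:,:,0]>20)&(hs[:,:,0]<32)&(hs[:,:,1]>200)&(hs[:,:,2]>110)).astype(np.uint8); m[:160]=0;m[240:]=0;m[:,:270]=0;m[:,320:]=0
print(m.sum()); ys,xs=np.nonzero(m); print(cv2.minAreaRect(np.stack([xs,ys],1).astype(np.float32)))
p=T2W(P['tape'],0,-9);print(p); go(p[0],p[1],.12,.587)
# synthetic hull of model case (rounded ignored)
E
```

```text
(320, 338) [0.45322083 0.02918882]
(432, 260) [ 0.48583754 -0.01886352]
(465, 308) [ 0.46507124 -0.03233743]
(358, 400) [0.42664901 0.01366136]
(396, 368) [ 0.43996894 -0.00262111]
(372, 295) [0.47123466 0.00686576]
234
((295.9230651855469, 206.38461303710938), (11.648704528808594, 21.63330841064453), 56.3099365234375)
[ 0.45598479 -0.00249345  0.        ]
turn -0.5909  tool-shift mm (x,y,z) at target yaw: [ 47.2 116.2  65.9]
```

Call:
arm_command(
  deltas=[
    [0,0,0,-0.148],
    [0,0,0,-0.148],
    [0,0,0,-0.148],
    [0,0,0,-0.147],
    [0.016,0,0.022,0],
    [0.016,0.02,0.022,0],
    [0.015,0.03,0.022,0],
    [0,0.03,0,0],
    [0,0.036,0,0],
    [0,0,0,0],
    [0,0,0,0],
  ],
)

```text
time: 11.82
tool_pos: [0.4564, -0.0022, 0.1208]
tcp_rot: [-1.522, -0.461, 0.459]
wrist_force: [0.4, 0.5, 1.0]
width: 0.703
```

```bash
python3 - <<'E'
from fit import *
s,a,R=st(); print(s['tool_pos'],a); go(.4562,-.0025,.041,.587)
S=read_camera("scene");crop(S,"pics/s7.png",230,120,350,240,6)
E
```

```text
[ 0.45638098 -0.00224233  0.12081076] 0.5869307329487372
turn -0.0001  tool-shift mm (x,y,z) at target yaw: [-0.3 79.8 -0.1]
```

View pics/s7.png

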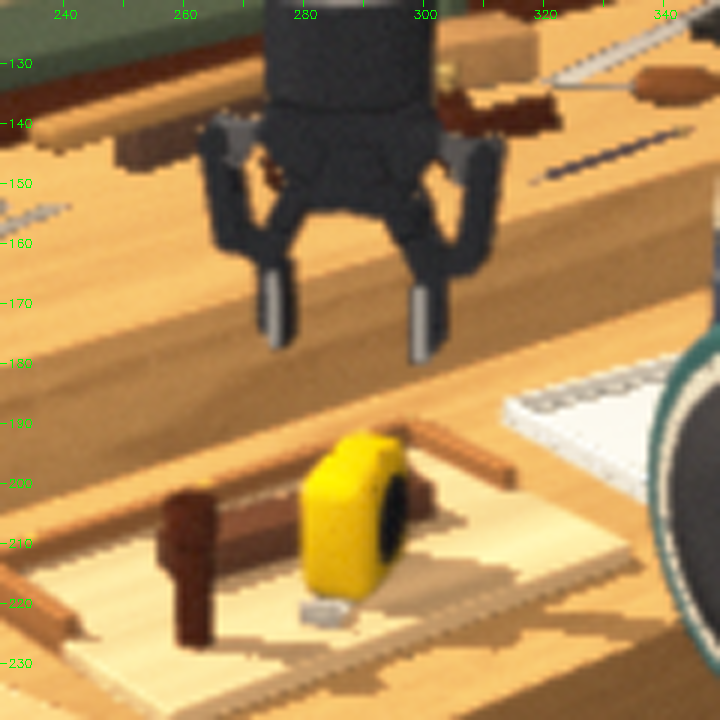

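Call:
arm_command(
  deltas=[
    [0,0.02,0,0],
    [0,0.03,0,0],
    [0,0.02,0,0],
    [0,0.01,0,0],
    [0,0,0,0],
    [0,0,0,0],
  ],
)

```text
time: 12.62
tool_pos: [0.4568, -0.0017, 0.0411]
tcp_rot: [-1.522, -0.462, 0.459]
wrist_force: [0.1, -0.1, -0.4]
width: 0.701
```

```bash
python3 - <<'E'
from fit import *
s,a,R=st(); print(s['tool_pos'],a,s['wrist_force'])
S=read_camera("scene");crop(S,"pics/s8.png",230,120,350,240,6)
E
```

```text
[ 0.45676704 -0.00171892  0.0410583 ] 0.5879196156343274 [ 0.14741541 -0.10236624 -0.41813351]
```

View pics/s8.png

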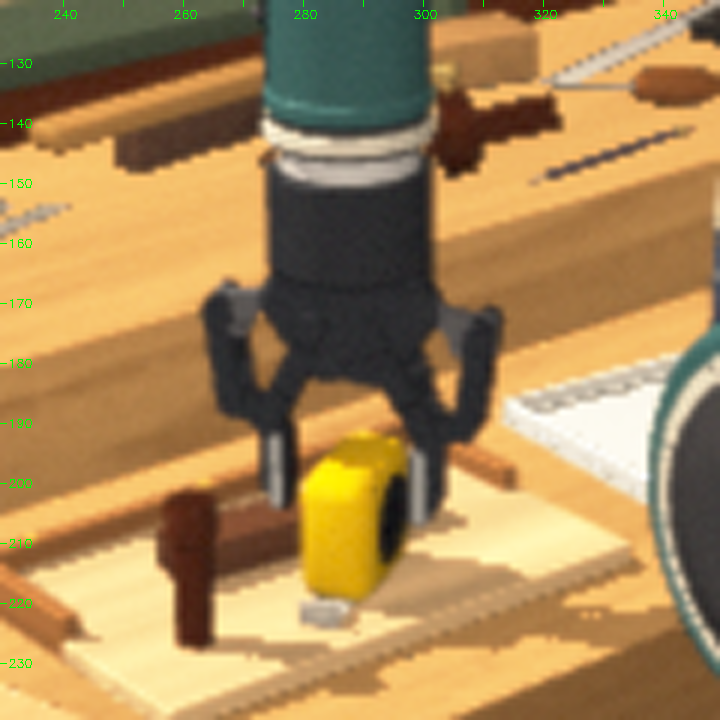

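Call:
arm_command(
  deltas=[
    [0,0,0,0],
    [0,0,0,0],
    [0,0,0,0],
  ],
  fingers=0.02,
  newtons=50,
)

```text
time: 13.05
tool_pos: [0.4562, -0.0017, 0.0407]
tcp_rot: [-1.522, -0.462, 0.46]
wrist_force: [-1.7, -0.9, 6.8]
width: 0.406
```

```bash
python3 - <<'E'
from fit import *
s,a,R=st(); print(s['tool_pos'],a,s['wrist_force'],s['width'])
S=read_camera("scene");crop(S,"pics/s9.png",230,120,350,240,6)
E
```

```text
[ 0.45624373 -0.001746    0.04072912] 0.5881330479269621 [-1.67657456 -0.86700731  6.80772266] 0.4057616511655142
```

View pics/s9.png

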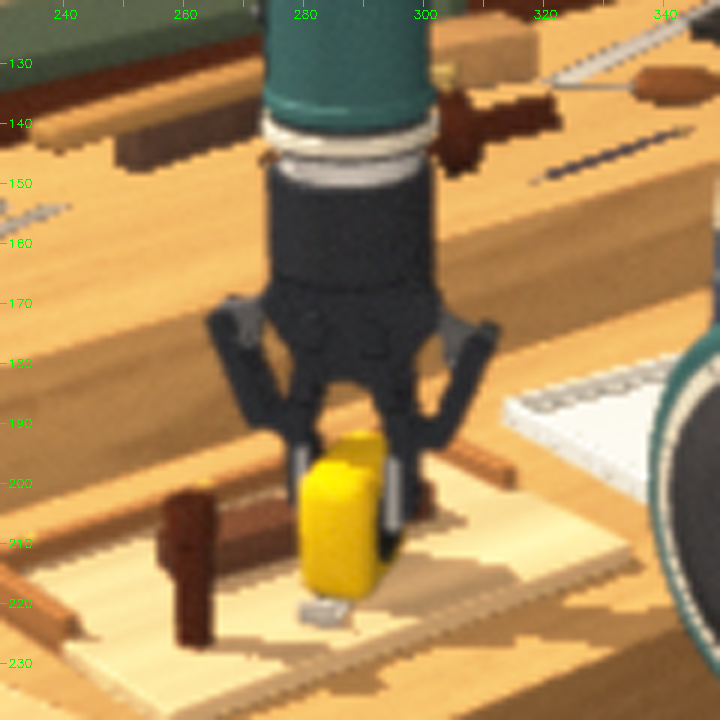

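Call:
arm_command(
  deltas=[
    [0,-0.005,0,0],
    [0,-0.015,0,0],
    [0,-0.03,0,0],
    [0,-0.04,0,0],
    [0,-0.02,0,0],
    [0,0,0,0],
  ],
)

```text
time: 13.85
tool_pos: [0.4572, -0.0017, 0.1523]
tcp_rot: [-1.523, -0.464, 0.457]
wrist_force: [-0.1, 0.2, -2.6]
width: 0.405
```

```bash
python3 - <<'E'
from fit import *
P=pickle.load(open("P.pkl","rb"))
s,a,R=st(); print(s['tool_pos'],a,s['wrist_force'],s['width'])
S=read_camera("scene");crop(S,"pics/s10.png",230,120,350,240,6)
p=T2W(P['tray'],-35,0);print(p);go(p[0],p[1],.15,.588)
E
```

```text
[ 0.45717772 -0.00166424  0.15227192] 0.5880385222595618 [-0.06454699  0.19872301 -2.60791709] 0.4052770230665532
[ 0.43741436 -0.27654537  0.        ]
turn 0.0000  tool-shift mm (x,y,z) at target yaw: [-167.9    0.6 -218.5]
```

View pics/s10.png

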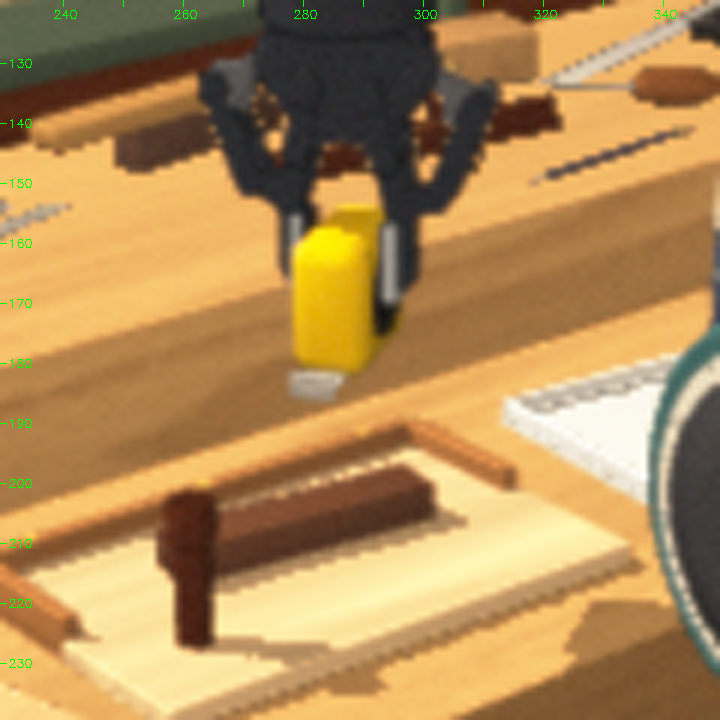

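Call:
arm_command(
  deltas=[
    [-0.01,0,-0.013,0],
    [-0.022,0,-0.028,0],
    [-0.027,0,-0.035,0],
    [-0.027,0,-0.035,0],
    [-0.027,0,-0.035,0],
    [-0.025,0,-0.033,0],
    [-0.02,0,-0.026,0],
    [-0.01,0,-0.0135,0],
    [0,0,0,0],
    [0,0,0,0],
    [0,0.025,0,0],
    [0,0.04,0,0],
    [0,0.03,0,0],
    [0,0.015,0,0],
    [0,0,0,0],
    [0,0,0,0],
  ],
)

```text
time: 15.9
tool_pos: [0.4381, -0.277, 0.0411]
tcp_rot: [-1.523, -0.462, 0.46]
wrist_force: [0.1, -0.1, -2.3]
width: 0.406
```

Call:
arm_command(
  deltas=[
    [0,0.004,0,0],
    [0,0.002,0,0],
    [0,0.001,0,0],
    [0,0,0,0],
  ],
)

```text
time: 16.4
tool_pos: [0.4369, -0.2766, 0.0328]
tcp_rot: [-1.521, -0.461, 0.46]
wrist_force: [0.4, 1.0, -3.2]
width: 0.403
```

Call:
arm_command(
  deltas=[
    [0,0.001,0,0],
    [0,0,0,0],
  ],
)

```text
time: 16.65
tool_pos: [0.437, -0.2767, 0.0327]
tcp_rot: [-1.521, -0.46, 0.461]
wrist_force: [-3.8, 1.7, 4.7]
width: 0.406
```

Call:
arm_command(
  deltas=[
    [0,0,0,0],
    [0,0,0,0],
  ],
)

```text
time: 16.9
tool_pos: [0.437, -0.2767, 0.0328]
tcp_rot: [-1.521, -0.461, 0.461]
wrist_force: [-2.7, 0.8, 4.6]
width: 0.399
```

Call:
arm_command(
  deltas=[
    [0,0,0,0],
    [0,0,0,0],
    [0,0,0,0],
    [0,-0.02,0,0],
    [0,-0.035,0,0],
    [0,-0.04,0,0],
    [0,-0.03,0,0],
    [0,0,0,0],
    [0,0,0,0],
  ],
  fingers=0.06,
)

```text
time: 18.02
tool_pos: [0.4364, -0.2762, 0.1559]
tcp_rot: [-1.52, -0.46, 0.461]
wrist_force: [-0.4, 0.8, -0.3]
width: 0.7
```

```bash
python3 - <<'E'
from fit import *
s,a,R=st(); print(s['tool_pos'],a,s['wrist_force'],s['width'])
go(.4518,.0935,.12,.588)
E
```

```text
[ 0.43641911 -0.27620804  0.15589803] 0.5879971584308193 [-0.44967996  0.79789642 -0.28456392] 0.6995001639349918
turn -0.0000  tool-shift mm (x,y,z) at target yaw: [217.9  35.9 299.1]
```

Call:
arm_command(
  deltas=[
    [0.013,0,0.018,0],
    [0.027,0,0.037,0],
    [0.032,0,0.044,0],
    [0.032,0,0.044,0],
    [0.032,0,0.044,0],
    [0.032,0,0.044,0],
    [0.027,0.01,0.037,0],
    [0.018,0.016,0.024,0],
    [0.005,0.01,0.007,0],
    [0,0,0,0],
    [0,0,0,0],
    [0,0,0,0],
  ],
  fingers=0.05,
)

```text
time: 19.52
tool_pos: [0.4529, 0.0923, 0.1213]
tcp_rot: [-1.522, -0.46, 0.459]
wrist_force: [0.2, 0.3, 0.6]
width: 0.587
```

```bash
python3 - <<'E'
from fit import *
P=pickle.load(open("P.pkl","rb"))
s,a,R=st(); print(s['tool_pos'],a); go(.4518,.0935,.051,.588)
T=read_camera("top");S=read_camera("scene")
crop(S,"pics/s11.png",200,110,410,240,3.8)
crop(T,"pics/t11.png",335,150,435,245,6)
E
```

```text
[0.45290978 0.09228534 0.12132287] 0.5864782895585468
turn -0.0015  tool-shift mm (x,y,z) at target yaw: [-0.2 70.3  1.6]
```

View pics/s11.png

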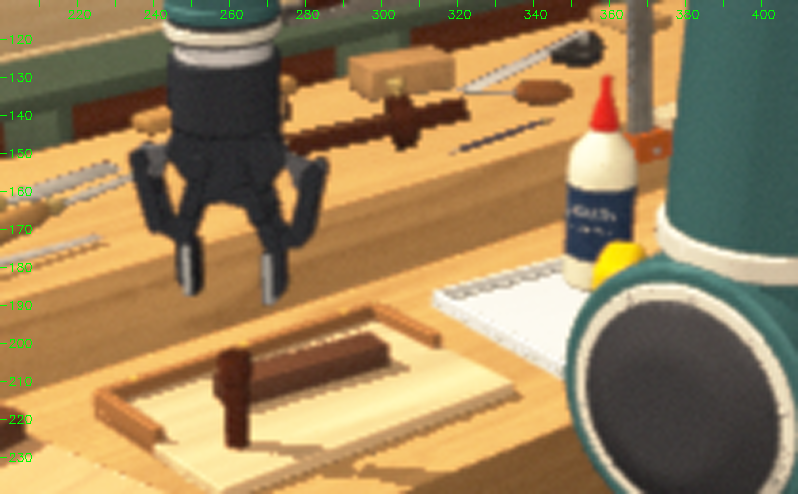

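View pics/t11.png

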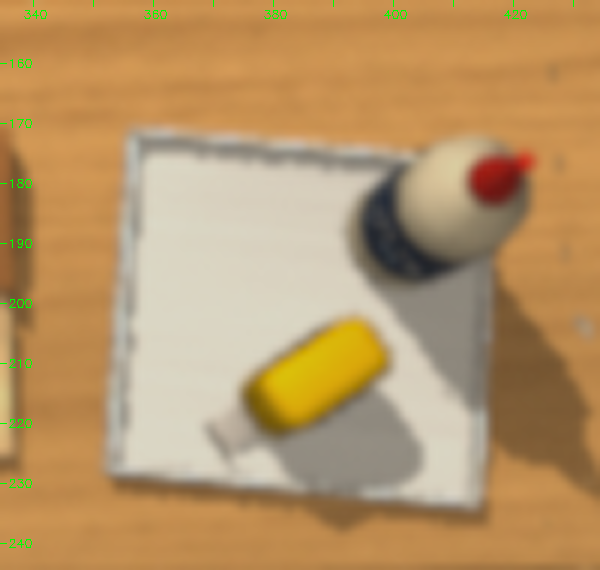

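Call:
arm_command(
  deltas=[
    [0,0.02,0.0015,0],
    [0,0.03,0,0],
    [0,0.015,0,0],
    [0,0.005,0,0],
    [0,0,0,0],
    [0,0,0,0],
  ],
)

```text
time: 20.38
tool_pos: [0.4526, 0.0945, 0.0518]
tcp_rot: [-1.522, -0.462, 0.459]
wrist_force: [0.5, -1.1, 0.8]
width: 0.588
```

```bash
python3 - <<'E'
from fit import *
s,a,R=st(); print(s['tool_pos'],a,s['wrist_force'])
S=read_camera("scene");crop(S,"pics/s12.png",210,120,330,240,6)
E
```

```text
[0.45258198 0.09448225 0.0517566 ] 0.5879728830444946 [ 0.49784575 -1.05936871  0.75376179]
```

View pics/s12.png

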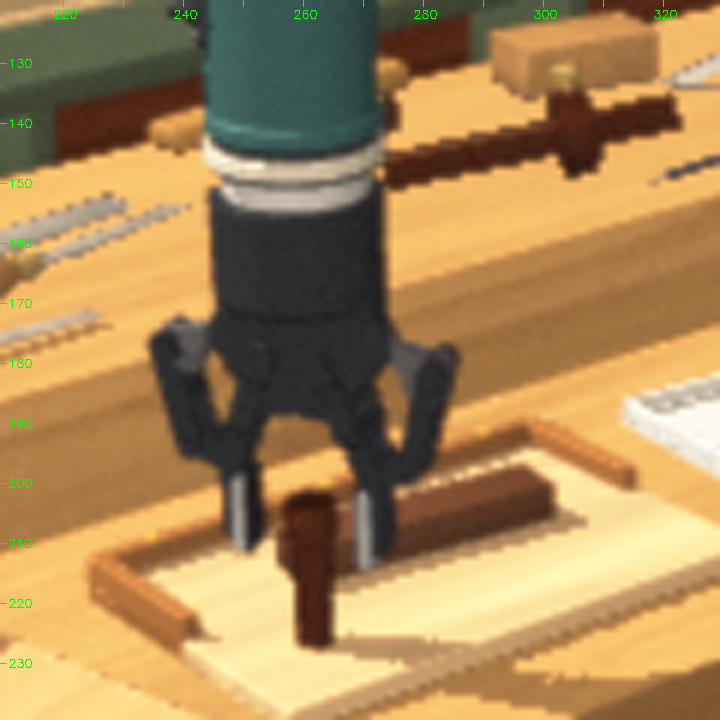

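Call:
arm_command(
  deltas=[
    [0,0,0,0],
    [0,0,0,0],
    [0,0,0,0],
    [0,0,0,0],
  ],
  fingers=0.005,
  newtons=40,
)

```text
time: 20.92
tool_pos: [0.4522, 0.0945, 0.0514]
tcp_rot: [-1.521, -0.462, 0.46]
wrist_force: [-0.1, -0.1, 5.6]
width: 0.262
```

```bash
python3 - <<'E'
from fit import *
P=pickle.load(open("P.pkl","rb"))
s,a,R=st(); print(s['tool_pos'],a,s['wrist_force'],s['width'])
S=read_camera("scene");crop(S,"pics/s13.png",210,120,330,240,6)
p=T2W(P['tray'],42,58);print(p);go(p[0],p[1],.12,.588)
E
```

```text
[0.4522491  0.09449247 0.05141906] 0.5880678525296554 [-0.14097036 -0.13419674  5.56675538] 0.2615257401507796
[ 0.52008641 -0.2269638   0.        ]
turn 0.0000  tool-shift mm (x,y,z) at target yaw: [-121.9  -68.6 -305.1]
```

View pics/s13.png

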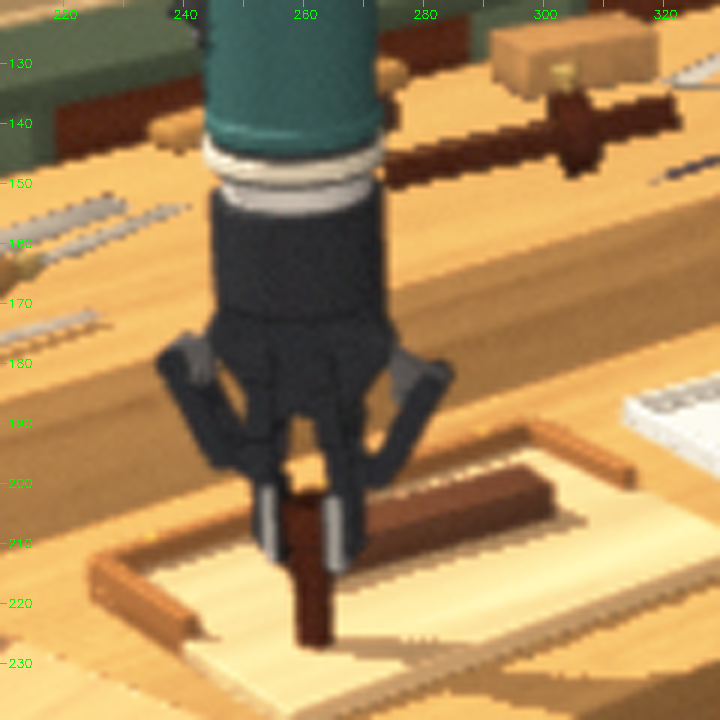

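Call:
arm_command(
  deltas=[
    [0,-0.005,0,0],
    [0,-0.015,0,0],
    [0,-0.025,0,0],
    [-0.007,-0.024,-0.018,0],
    [-0.015,0,-0.038,0],
    [-0.018,0,-0.046,0],
    [-0.018,0,-0.046,0],
    [-0.018,0,-0.046,0],
    [-0.018,0,-0.046,0],
    [-0.016,0,-0.038,0],
    [-0.009,0,-0.02,0],
    [-0.003,0,-0.007,0],
    [0,0,0,0],
    [0,0,0,0],
  ],
)

```text
time: 22.72
tool_pos: [0.5189, -0.2257, 0.1196]
tcp_rot: [-1.52, -0.461, 0.462]
wrist_force: [-0.2, -0.8, -1.5]
width: 0.256
```

```bash
python3 - <<'E'
from fit import *
s,a,R=st(); print(s['tool_pos'],a,s['wrist_force'],s['width'])
go(.520,-.227,.0474,.588)
S=read_camera("scene");crop(S,"pics/s14.png",210,100,400,240,4)
T=read_camera("top");crop(T,"pics/t14.png",240,150,430,245,4)
E
```

```text
[ 0.51891136 -0.22571358  0.11960341] 0.5891233718813078 [-0.24618281 -0.78479846 -1.53961437] 0.2557443233131806
turn 0.0011  tool-shift mm (x,y,z) at target yaw: [ 0.2 72.2 -1.7]
```

View pics/s14.png

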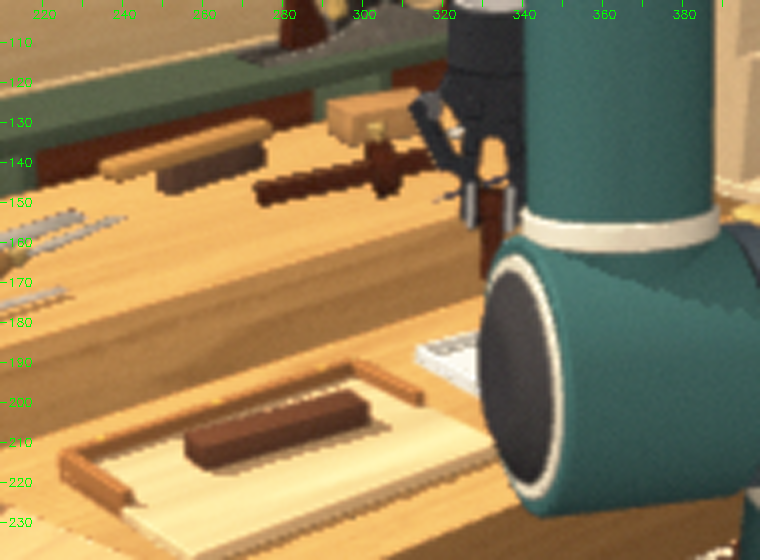

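View pics/t14.png

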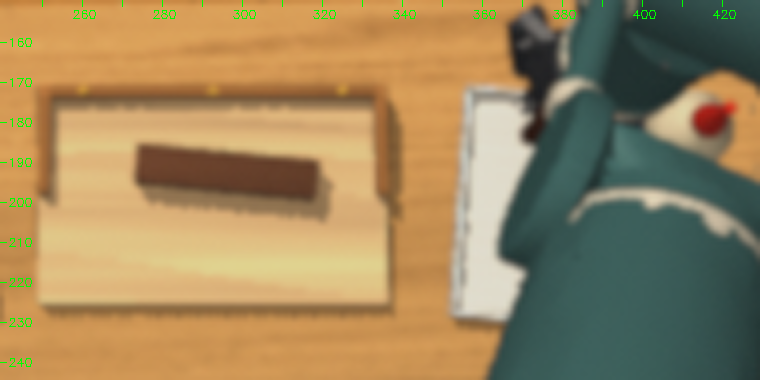

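Call:
arm_command(
  deltas=[
    [0,0.02,-0.0015,0],
    [0,0.03,0,0],
    [0,0.016,0,0],
    [0,0.007,0,0],
    [0,0,0,0],
    [0,0.001,0,0],
    [0,0.001,0,0],
    [0,0,0,0],
  ],
)

```text
time: 23.82
tool_pos: [0.5205, -0.2285, 0.0453]
tcp_rot: [-1.522, -0.461, 0.46]
wrist_force: [0.2, 0.1, -0.9]
width: 0.258
```

Call:
arm_command(
  deltas=[
    [0,0.001,0,0],
    [0,0,0,0],
  ],
)

```text
time: 24.08
tool_pos: [0.5201, -0.2283, 0.0438]
tcp_rot: [-1.521, -0.461, 0.461]
wrist_force: [0.5, -0.4, -1.8]
width: 0.255
```

Call:
arm_command(
  deltas=[
    [0,0.001,0,0],
    [0,0,0,0],
  ],
)

```text
time: 24.32
tool_pos: [0.5204, -0.2286, 0.0435]
tcp_rot: [-1.522, -0.461, 0.46]
wrist_force: [-1.1, 1.1, 4.3]
width: 0.261
```

Call:
arm_command(
  deltas=[
    [0,0.001,0,0],
    [0,0,0,0],
  ],
)

```text
time: 24.58
tool_pos: [0.5208, -0.2289, 0.0434]
tcp_rot: [-1.522, -0.461, 0.46]
wrist_force: [-3.8, -0.0, 9.6]
width: 0.259
```

Call:
arm_command(
  deltas=[
    [0,-0.001,0,0],
    [0,0,0,0],
    [0,0,0,0],
  ],
)

```text
time: 24.95
tool_pos: [0.5205, -0.2286, 0.0435]
tcp_rot: [-1.522, -0.461, 0.46]
wrist_force: [-1.6, 0.8, 5.8]
width: 0.26
```

Call:
arm_command(
  deltas=[
    [0,0,0,0],
    [0,0,0,0],
    [0,0,0,0],
    [0,-0.02,0,0],
    [0,-0.035,0,0],
    [0,-0.04,0,0],
    [0,0,0,0],
  ],
  fingers=0.055,
)

```text
time: 25.82
tool_pos: [0.523, -0.2297, 0.1419]
tcp_rot: [-1.527, -0.466, 0.456]
wrist_force: [0.8, -0.3, 0.1]
width: 0.645
```

```bash
python3 - <<'E'
from fit import *
P=pickle.load(open("P.pkl","rb"));T,S=pickle.load(open("cams0.pkl","rb"))
T=read_camera("top");
# refine offcut: threshold dark
s,a,R=st(); print(s['tool_pos'],a)
hs=cv2.cvtColor(T["color"],cv2.COLOR_RGB2GRAY)
print(P['off']); go(P['off'][0],P['off'][1],.12,P['off'][2])
t1=lambda x,y:(x/8+260-.5,y/8+170-.5)
crop(T,"pics/t15.png",260,170,340,220,8)
crop(T,"pics/t15b.png",335,150,435,245,6)
E
```

```text
[ 0.52148398 -0.2289384   0.13963772] 0.5879939837617026
[ 0.50397264 -0.00550146 -0.10817436]
turn 0.6962  tool-shift mm (x,y,z) at target yaw: [-41.5  19.6 220.2]
```

View pics/t15.png

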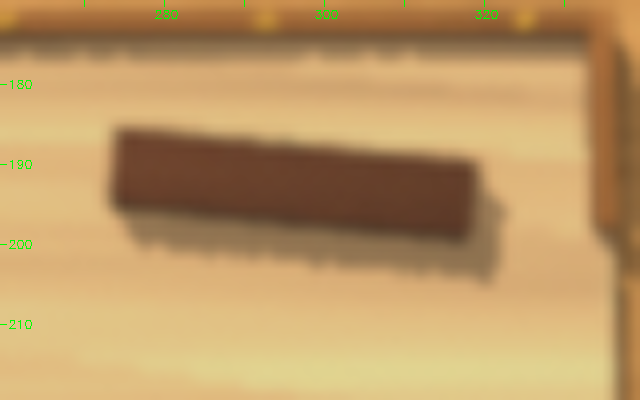

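View pics/t15b.png

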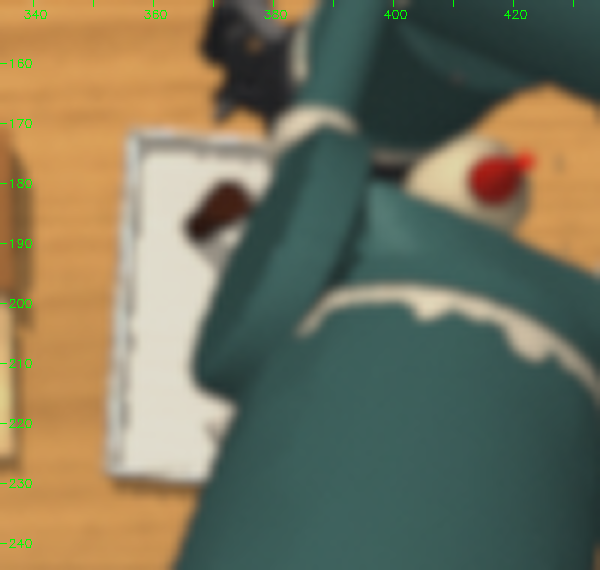

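```bash
python3 - <<'E'
from fit import *
P=pickle.load(open("P.pkl","rb"))
T=read_camera("top");S=read_camera("scene")
t1=lambda x,y:(x/8+260-.5,y/8+170-.5)
P['off']=fit('off',[(T,(15,70,20),*t1(115,127)),(T,(15,-70,20),*t1(480,160)),(T,(-15,70,0),*t1(110,208)),(T,(-15,-70,0),*t1(468,242))],[.5,0,0])
q=P['till'];p=P['off'];c,s=np.cos(q[2]),np.sin(q[2]);e=p[:2]-q[:2];print("in till",(c*e[0]+s*e[1])*1e3,(-s*e[0]+c*e[1])*1e3,p[2]-q[2])
pickle.dump(P,open("P.pkl","wb"))
crop(T,"pics/t16.png",260,170,340,220,8,ov(T,'off',P['off']))
crop(S,"pics/s16.png",230,170,350,240,6,ov(S,'off',P['off'])+ov(S,'till',P['till']))
go(P['off'][0],P['off'][1],.12,P['off'][2])
E
```

```text
off [ 0.5049 -0.0059 -0.1091] [-0.  -0.3  0.1 -0.2 -0.2  0.3  0.1  0.2]
in till 31.939898296012277 -10.135126204743882 -0.09407760228787633
turn 0.6971  tool-shift mm (x,y,z) at target yaw: [-38.6  16.8 219.1]
```

View pics/t16.png

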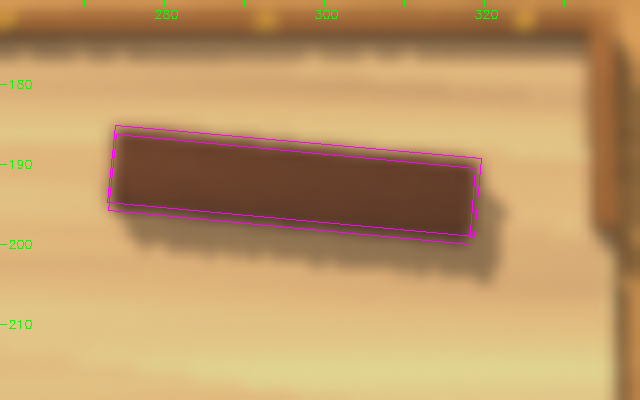

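View pics/s16.png

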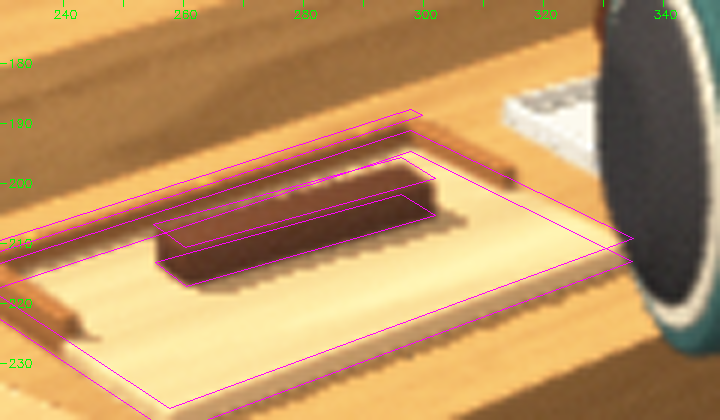

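Call:
arm_command(
  deltas=[
    [0,0,0,0.139],
    [0,0,0,0.139],
    [0,0,0,0.139],
    [0,0,0,0.14],
    [0,0,0,0.14],
    [-0.006,0,0.03,0],
    [-0.008,0,0.045,0],
    [-0.008,0,0.05,0],
    [-0.008,0.007,0.05,0],
    [-0.0086,0.01,0.0441,0],
    [0,0,0,0],
    [0,0,0,0],
    [0,0,0,0],
  ],
)

```text
time: 27.6
tool_pos: [0.5056, -0.0073, 0.1205]
tcp_rot: [-1.569, 0.087, -0.086]
wrist_force: [0.2, -0.4, 0.3]
width: 0.644
```

```bash
python3 - <<'E'
from fit import *
P=pickle.load(open("P.pkl","rb"))
s,a,R=st(); print(s['tool_pos'],a)
go(P['off'][0],P['off'][1],.0165,P['off'][2])
S=read_camera("scene");crop(S,"pics/s17.png",230,120,350,240,6)
T=read_camera("top");crop(T,"pics/t17.png",335,150,435,245,6,ov(T,'dog',[.5205,-.2285,0],.004))
E
```

```text
[ 0.50560709 -0.00730387  0.1204734 ] -0.11020322993421183
turn -0.0011  tool-shift mm (x,y,z) at target yaw: [ -0.8 104.    1.3]
```

View pics/s17.png

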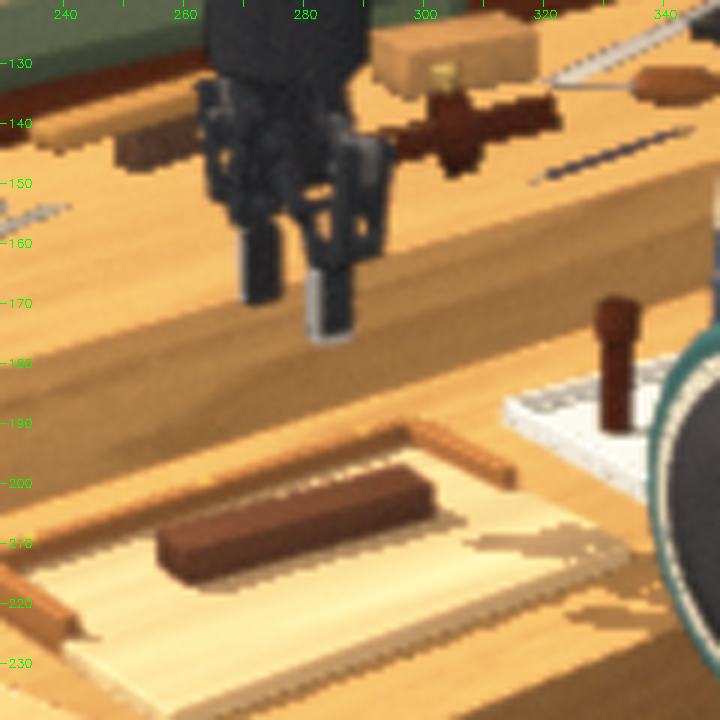

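View pics/t17.png

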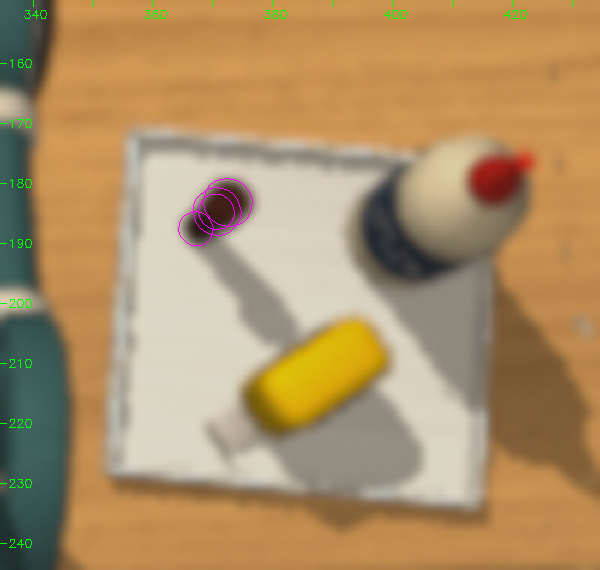

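Call:
arm_command(
  deltas=[
    [-0.001,0.025,0.001,0],
    [0,0.035,0,0],
    [0,0.027,0,0],
    [0,0.012,0,0],
    [0,0.005,0,0],
    [0,0,0,0],
    [0,0,0,0],
  ],
)

```text
time: 28.58
tool_pos: [0.5058, -0.0054, 0.0179]
tcp_rot: [-1.569, 0.084, -0.087]
wrist_force: [-0.1, -1.2, 0.2]
width: 0.643
```

Call:
arm_command(
  deltas=[
    [0,0,0,0],
    [0,0,0,0],
    [0,0,0,0],
  ],
  fingers=0.015,
  newtons=30,
)

```text
time: 28.95
tool_pos: [0.5055, -0.0052, 0.0176]
tcp_rot: [-1.569, 0.084, -0.087]
wrist_force: [0.0, -0.4, 5.3]
width: 0.346
```

```bash
python3 - <<'E'
from fit import *
s,a,R=st(); print(s['tool_pos'],a,s['wrist_force'],s['width'])
S=read_camera("scene");crop(S,"pics/s18.png",230,120,350,240,6)
E
```

```text
[ 0.50550824 -0.00523241  0.01764745] -0.10889945499315201 [ 0.01193491 -0.35930245  5.3246637 ] 0.34554408285289623
```

View pics/s18.png

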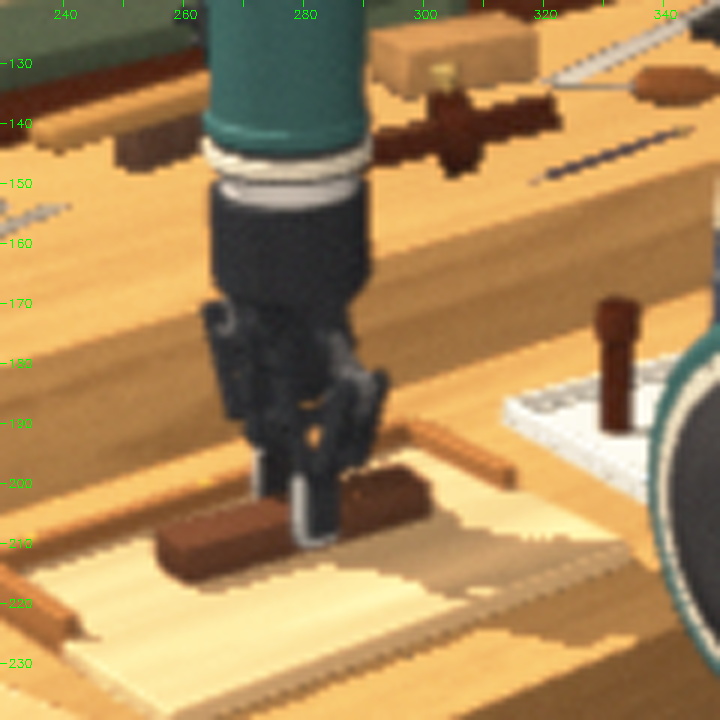

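```bash
python3 - <<'E'
from fit import *
P=pickle.load(open("P.pkl","rb"))
p=T2W(P['hook'],20,0);print(p);go(p[0],p[1],.09,P['hook'][2])
E
```

```text
[0.49187613 0.28822765 0.        ]
turn -0.3060  tool-shift mm (x,y,z) at target yaw: [ 44.1 -72.4 290.4]
```

Call:
arm_command(
  deltas=[
    [0,-0.004,0,0],
    [0,-0.012,0,0],
    [0,-0.02,0,0],
    [0,-0.02,0,-0.102],
    [0,-0.0164,0,-0.102],
    [0,0,0,-0.102],
    [0.003,0,0.02,0],
    [0.006,0,0.04,0],
    [0.007,0,0.045,0],
    [0.007,0,0.045,0],
    [0.007,0,0.045,0],
    [0.006,0,0.04,0],
    [0.005,0,0.035,0],
    [0.0031,0,0.0204,0],
    [0,0,0,0],
    [0,0,0,0],
    [0,0,0,0],
  ],
)

```text
time: 31.12
tool_pos: [0.4911, 0.287, 0.089]
tcp_rot: [-1.566, -0.153, 0.154]
wrist_force: [1.2, -0.3, -0.9]
width: 0.345
```

```bash
python3 - <<'E'
from fit import *
P=pickle.load(open("P.pkl","rb"))
s,a,R=st(); print(s['tool_pos'],a,s['wrist_force'],s['width'])
T=read_camera("top");S=read_camera("scene")
b=[s['tool_pos'][0],s['tool_pos'][1],a]; zb=s['tool_pos'][2]-.0055
crop(T,"pics/t19.png",130,165,245,255,6,ov(T,'off',b,zb))
crop(S,"pics/s19.png",140,110,260,240,6,ov(S,'off',b,zb)+ov(S,'hook',P['hook']))
E
```

```text
[0.49110776 0.28701401 0.08904402] 0.19573414788853657 [ 1.185557   -0.30475837 -0.94010888] 0.34451147903398255
```

View pics/t19.png

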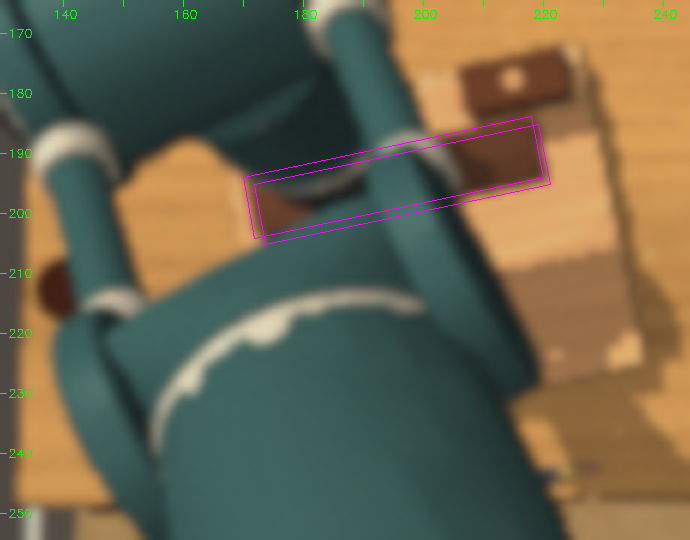

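View pics/s19.png

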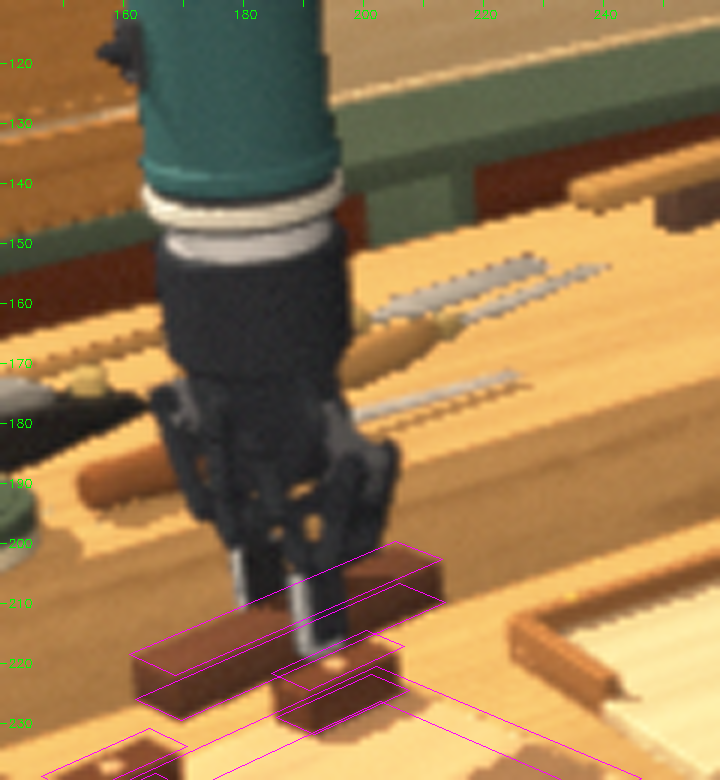

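```bash
python3 - <<'E'
from fit import *
P=pickle.load(open("P.pkl","rb"))
s,a,R=st()
T=read_camera("top");S=read_camera("scene")
b=[s['tool_pos'][0],s['tool_pos'][1],a]; zb=s['tool_pos'][2]-.0055
crop(T,"pics/t20.png",195,165,245,205,14,ov(T,'off',b,zb)+ov(T,'hook',P['hook']))
crop(S,"pics/s20.png",140,195,220,255,9.5)
crop(S,"pics/s20o.png",140,195,220,255,9.5,ov(S,'off',b,zb)+ov(S,'hook',P['hook']))
E
```

```text
(no output)
```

View pics/t20.png

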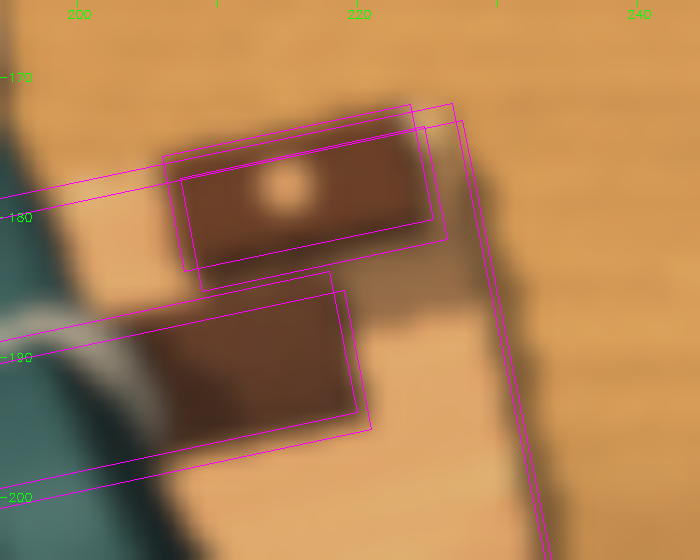

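View pics/s20.png

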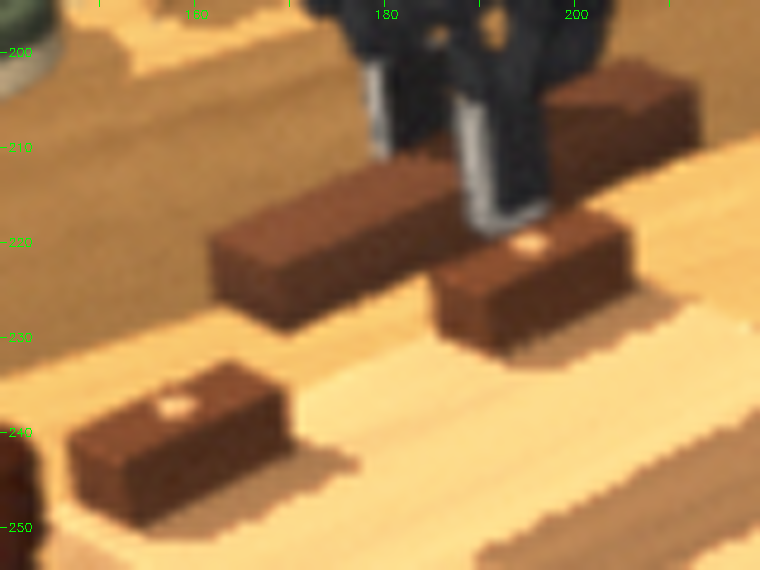

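View pics/s20o.png

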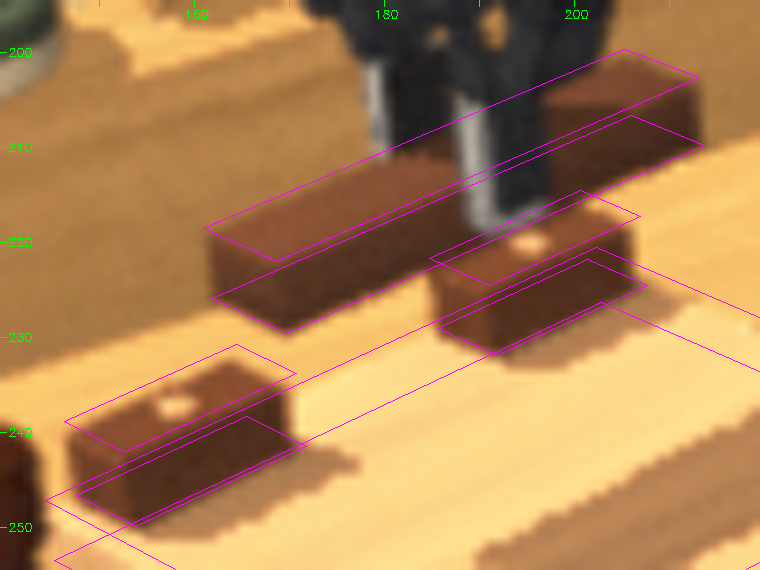

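```bash
cat >> fit.py <<'E'
def hookrel():
    P=pickle.load(open("P.pkl","rb"));s,a,R=st();q=P['hook'];c,sn=np.cos(q[2]),np.sin(q[2]);e=s['tool_pos'][:2]-q[:2]
    print("hook frame mm",((c*e[0]+sn*e[1])*1e3).round(1),((-sn*e[0]+c*e[1])*1e3).round(1),"z",s['tool_pos'][2].round(4),"dpsi",(a-q[2]).round(4),"F tool x,z",(s['wrist_force'][:2]@[[np.cos(a),-np.sin(a)],[np.sin(a),np.cos(a)]]).round(1),s['wrist_force'].round(1),s['width'].round(3))
E
python3 -c "
from fit import *
hookrel()"
```

```text
Traceback (most recent call last):
  File "fit.py", line 41, in hookrel
    print("hook frame mm",((c*e[0]+sn*e[1])*1e3).round(1),((-sn*e[0]+c*e[1])*1e3).round(1),"z",s['tool_pos'][2].round(4),"dpsi",(a-q[2]).round(4),"F tool x,z",(s['wrist_force'][:2]@[[np.cos(a),-np.sin(a)],[np.sin(a),np.cos(a)]]).round(1),s['wrist_force'].round(1),s['width'].round(3))
                                                                                                                                                                                                                                                                        ^^^^^^^^^^^^^^^^
AttributeError: 'float' object has no attribute 'round'
```

```bash
sed -i "s/,s\['width'\].round(3))/,round(s['width'],3))/" fit.py; python3 -c "
from fit import *
hookrel()"
```

```text
hook frame mm 19.2 -0.6 z 0.0892 dpsi -0.001 F tool x,z [-0.2 -0.3] [-0.2 -0.3 -0.7] 0.345
```

Call:
arm_command(
  deltas=[
    [0.004,0.02,0,0],
    [0.004,0.025,0,0],
    [0,0.012,0,0],
    [0,0.005,0,0],
    [0,0.002,0,0],
    [0,0,0,0],
    [0,0,0,0],
  ],
)

```text
time: 32.2
tool_pos: [0.4995, 0.2901, 0.026]
tcp_rot: [-1.565, -0.156, 0.154]
wrist_force: [-0.6, 0.8, -0.2]
width: 0.344
```

```bash
python3 - <<'E'
from fit import *
hookrel()
P=pickle.load(open("P.pkl","rb"))
S=read_camera("scene")
crop(S,"pics/s21.png",140,195,220,255,9.5)
E
```

```text
hook frame mm 27.9 0.3 z 0.026 dpsi 0.0 F tool x,z [-0.4  0.9] [-0.6  0.8 -0.2] 0.344
```

View pics/s21.png

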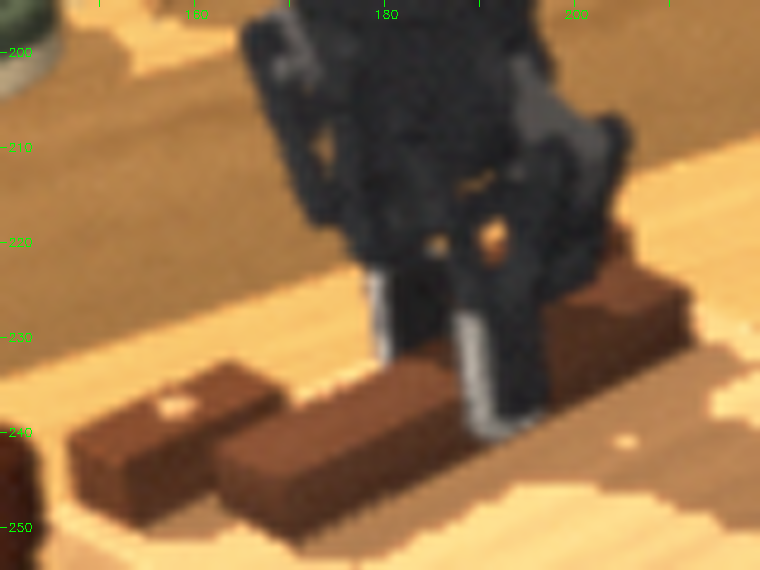

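Call:
arm_command(
  deltas=[
    [0.003,0.001,0,0],
    [0.003,0,0,0],
    [0.002,0,0,0],
    [0.001,0,0,0],
    [0,0,0,0],
    [0,0,0,0],
  ],
)

```text
time: 33.0
tool_pos: [0.5077, 0.2915, 0.0241]
tcp_rot: [-1.565, -0.155, 0.155]
wrist_force: [0.0, 0.0, 0.2]
width: 0.344
```

```bash
python3 -c "
from fit import *
hookrel()"
```

```text
hook frame mm 36.1 0.1 z 0.0241 dpsi -0.0 F tool x,z [0. 0.] [0.  0.  0.2] 0.344
```

Call:
arm_command(
  deltas=[
    [0.001,0,0,0],
    [0,0,0,0],
  ],
)

```text
time: 33.25
tool_pos: [0.5088, 0.2917, 0.0242]
tcp_rot: [-1.565, -0.155, 0.155]
wrist_force: [0.2, -0.9, 0.3]
width: 0.346
```

```bash
python3 -c "
from fit import *
hookrel()"
```

```text
hook frame mm 37.3 0.1 z 0.0242 dpsi -0.0 F tool x,z [ 0.  -0.9] [ 0.2 -0.9  0.3] 0.346
```

Call:
arm_command(
  deltas=[
    [0.001,0,0,0],
    [0,0,0,0],
  ],
)

```text
time: 33.5
tool_pos: [0.5099, 0.292, 0.0242]
tcp_rot: [-1.565, -0.155, 0.155]
wrist_force: [0.4, 0.6, -0.1]
width: 0.344
```

Call:
arm_command(
  deltas=[
    [0.001,0,0,0],
    [0,0,0,0],
  ],
)

```text
time: 33.75
tool_pos: [0.5104, 0.292, 0.024]
tcp_rot: [-1.566, -0.154, 0.155]
wrist_force: [-2.0, -0.7, 0.0]
width: 0.34
```

Call:
arm_command(
  deltas=[
    [0.001,0,0,0],
    [0,0,0,0],
  ],
)

```text
time: 34.0
tool_pos: [0.5106, 0.292, 0.0239]
tcp_rot: [-1.566, -0.153, 0.157]
wrist_force: [-4.7, -0.8, 2.3]
width: 0.348
```

Call:
arm_command(
  deltas=[
    [0.001,0,0,0],
    [0,0,0,0],
    [0,0,0,0],
  ],
)

```text
time: 34.38
tool_pos: [0.5107, 0.292, 0.0238]
tcp_rot: [-1.566, -0.152, 0.158]
wrist_force: [-8.1, -1.0, 4.4]
width: 0.345
```

```bash
python3 - <<'E'
from fit import *
hookrel()
S=read_camera("scene")
crop(S,"pics/s22.png",140,195,220,255,9.5)
E
```

```text
hook frame mm 39.2 -0.0 z 0.0238 dpsi 0.0007 F tool x,z [-8.1  0.7] [-8.1 -1.   4.4] 0.345
```

View pics/s22.png

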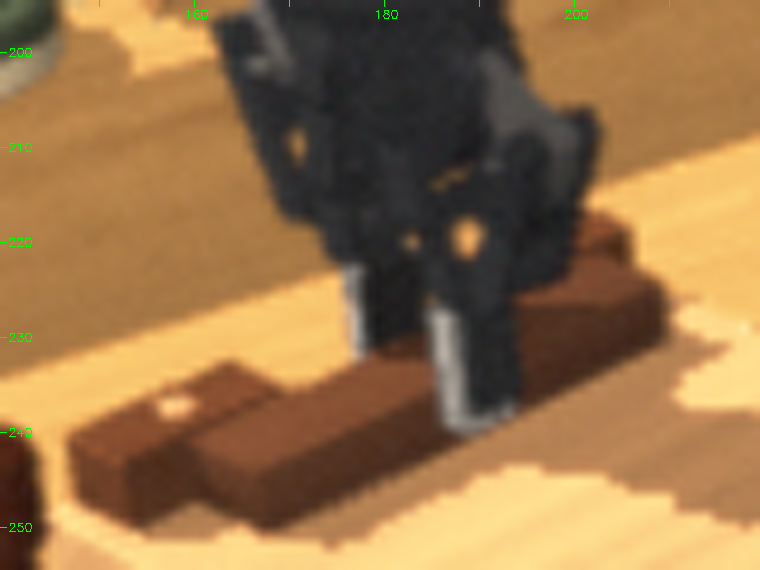

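Call:
arm_command(
  deltas=[
    [-0.001,0,0,0],
    [0,0,0,0],
  ],
)

```text
time: 34.67
tool_pos: [0.5106, 0.292, 0.0238]
tcp_rot: [-1.566, -0.153, 0.157]
wrist_force: [-6.2, -1.6, 2.0]
width: 0.341
```

Call:
arm_command(
  deltas=[
    [0,0,0,0],
    [0,0,0,0],
    [0,0,0,0],
    [0,-0.01,0,0],
    [0,-0.025,0,0],
    [0,-0.04,0,0],
    [-0.03,-0.02,0,0],
    [-0.03,0,0,0],
    [-0.01,0,0,0],
    [0,0,0,0],
    [0,0,0,0],
  ],
  fingers=0.05,
)

```text
time: 36.05
tool_pos: [0.444, 0.2789, 0.1193]
tcp_rot: [-1.565, -0.155, 0.154]
wrist_force: [-0.7, 0.1, -0.7]
width: 0.586
```

```bash
python3 - <<'E'
from fit import *
hookrel()
P=pickle.load(open("P.pkl","rb"))
S=read_camera("scene");T=read_camera("top")
b=T2W(P['hook'],40,0);b=[b[0],b[1],P['hook'][2]]
crop(S,"pics/s23.png",140,195,220,255,9.5)
crop(T,"pics/t23.png",155,165,245,225,8)
E
```

```text
hook frame mm -28.8 0.2 z 0.1193 dpsi -0.0001 F tool x,z [-0.7  0.3] [-0.7  0.1 -0.7] 0.586
```

View pics/s23.png

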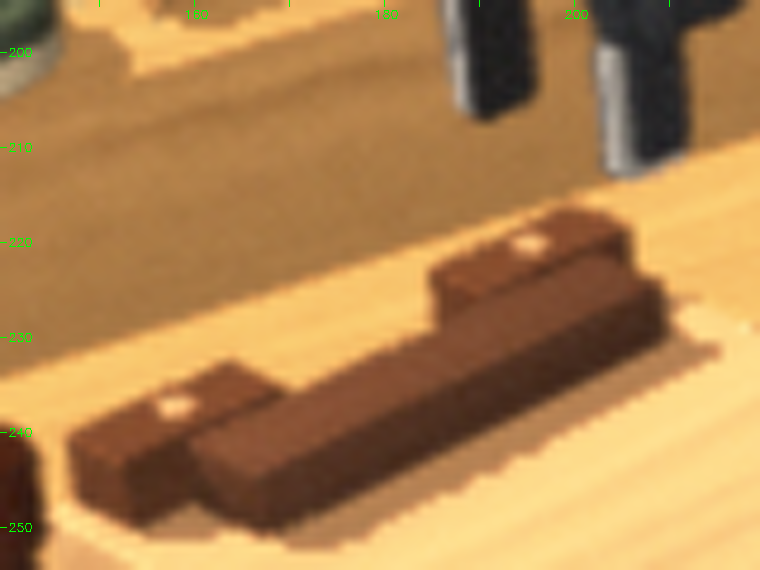

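View pics/t23.png

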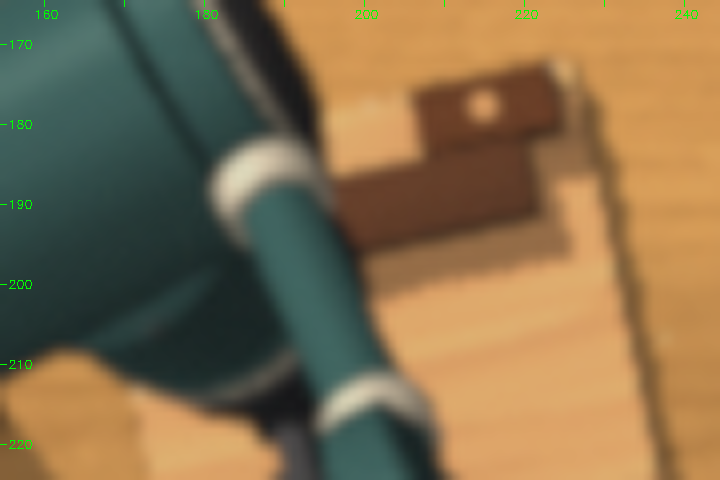

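```bash
python3 - <<'E'
from fit import *
go(.5205,-.2285,.12,.588)
E
```

```text
turn -0.3913  tool-shift mm (x,y,z) at target yaw: [-217.6   -0.9 -464.6]
```

Call:
arm_command(
  deltas=[
    [0,0,0,-0.131],
    [0,0,0,-0.13],
    [0,0,0,-0.13],
    [-0.01,0,-0.02,0],
    [-0.017,0,-0.037,0],
    [-0.02,0,-0.043,0],
    [-0.02,0,-0.043,0],
    [-0.02,0,-0.043,0],
    [-0.02,0,-0.043,0],
    [-0.02,0,-0.043,0],
    [-0.02,0,-0.043,0],
    [-0.02,0,-0.043,0],
    [-0.02,0,-0.043,0],
    [-0.017,0,-0.037,0],
    [-0.01,0,-0.02,0],
    [-0.0036,0,-0.0066,0],
    [0,0,0,0],
    [0,0,0,0],
    [0,0,0,0],
  ],
)

```text
time: 38.52
tool_pos: [0.5196, -0.2276, 0.1192]
tcp_rot: [-1.521, -0.462, 0.462]
wrist_force: [0.7, 0.1, 0.3]
width: 0.586
```

```bash
python3 - <<'E'
from fit import *
P=pickle.load(open("P.pkl","rb"))
s,a,R=st();print(s['tool_pos'],a)
go(.5205,-.2285,.0435,.588)
S=read_camera("scene");T=read_camera("top")
crop(T,"pics/t24.png",155,165,245,225,8)
crop(T,"pics/t24o.png",155,165,245,225,8,ov(T,'hook',P['hook']))
crop(S,"pics/s24.png",120,190,280,290,4.8)
E
```

```text
[ 0.51964928 -0.22755316  0.11920694] 0.5893109370773124
turn 0.0013  tool-shift mm (x,y,z) at target yaw: [ 0.2 75.7 -1.3]
```

View pics/t24.png

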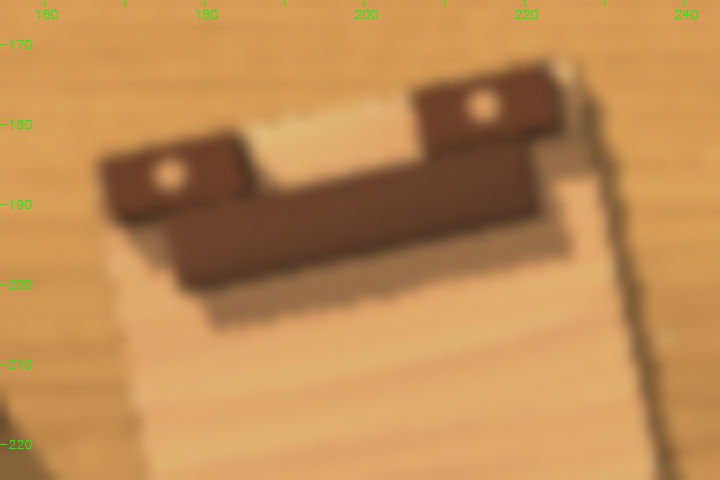

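View pics/s24.png

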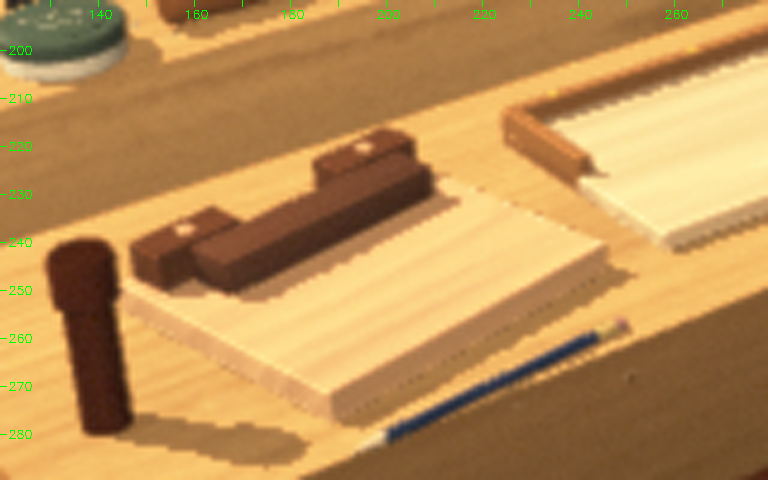

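```bash
python3 - <<'E'
from fit import *
P=pickle.load(open("P.pkl","rb"))
T=read_camera("top");S=read_camera("scene")
b=T2W(P['hook'],40,0);b=[b[0],b[1],P['hook'][2]]
o=ov(T,'hook',P['hook'])+ov(T,'off',b,.018)
crop(T,"pics/t25a.png",162,172,202,207,18,o)
crop(T,"pics/t25b.png",200,167,240,202,18,o)
E
```

```text
(no output)
```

View pics/t25a.png

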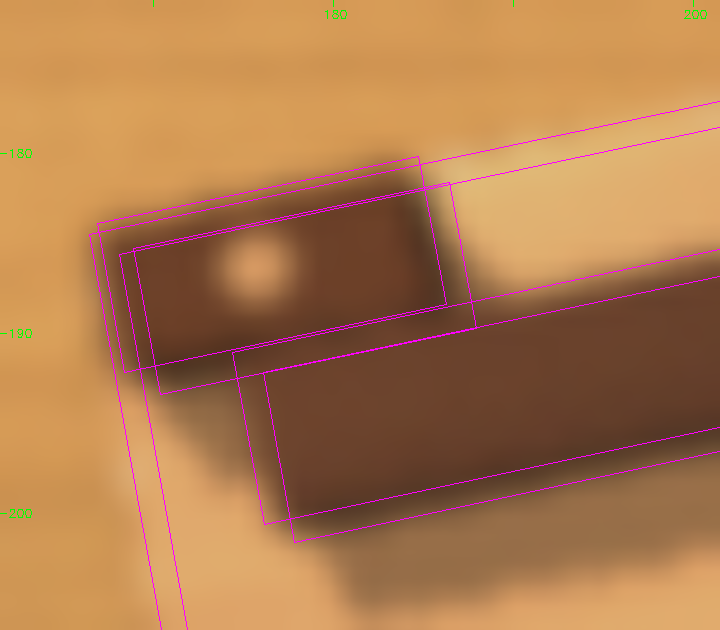

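View pics/t25b.png

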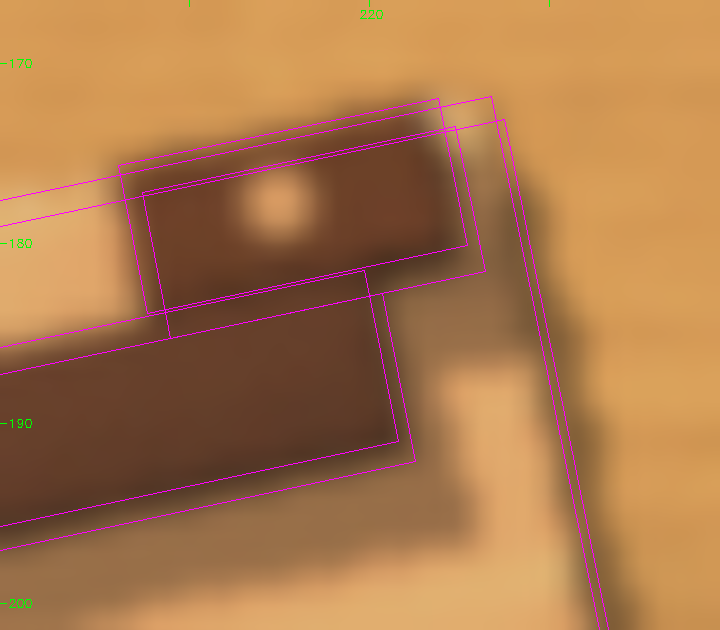

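Call:
arm_command(
  deltas=[
    [0,0.02,-0.0013,0],
    [0,0.03,0,0],
    [0,0.018,0,0],
    [0,0.007,0,0],
    [0,0,0,0],
    [0,0,0,0],
    [0,0,0,0],
  ],
)

```text
time: 39.6
tool_pos: [0.5213, -0.2302, 0.0453]
tcp_rot: [-1.523, -0.462, 0.459]
wrist_force: [-0.7, 0.6, 0.5]
width: 0.589
```

```bash
python3 - <<'E'
from fit import *
s,a,R=st();print(s['tool_pos'],a)
go(.5205,-.2286,.0435,.588)
E
```

```text
[ 0.52129546 -0.23016078  0.04528584] 0.58800296850887
turn 0.0000  tool-shift mm (x,y,z) at target yaw: [0.2 1.8 1.7]
```

Call:
arm_command(
  deltas=[
    [0,0.0015,0.0017,0],
    [0,0,0,0],
    [0,0,0,0],
  ],
)

```text
time: 39.98
tool_pos: [0.5194, -0.2283, 0.0427]
tcp_rot: [-1.521, -0.461, 0.461]
wrist_force: [-0.6, 0.3, 0.7]
width: 0.589
```

Call:
arm_command(
  deltas=[
    [0,0,0,0],
    [0,0,0,0],
    [0,0,0,0],
    [0,0,0,0],
  ],
  fingers=0.005,
  newtons=40,
)

```text
time: 40.48
tool_pos: [0.5198, -0.2284, 0.0429]
tcp_rot: [-1.522, -0.461, 0.46]
wrist_force: [-0.3, -0.1, 1.2]
width: 0.255
```

Call:
arm_command(
  deltas=[
    [0,-0.005,0,0],
    [0,-0.015,0,0],
    [0,-0.025,0,0],
    [0,-0.03,0,0],
    [0,0,0,0],
    [0,0,0,0],
  ],
)

```text
time: 41.22
tool_pos: [0.5191, -0.2282, 0.1174]
tcp_rot: [-1.521, -0.46, 0.461]
wrist_force: [-0.6, 0.8, -1.0]
width: 0.258
```

```bash
python3 - <<'E'
from fit import *
s,a,R=st();print(s['tool_pos'],a)
go(.4522,.0945,.1194,.588)
E
```

```text
[ 0.51909607 -0.22817523  0.1174264 ] 0.5879869240095809
turn -0.0000  tool-shift mm (x,y,z) at target yaw: [123.3  -2.  305.6]
```

Call:
arm_command(
  deltas=[
    [0.007,0,0.018,0],
    [0.015,0,0.038,0],
    [0.018,0,0.046,0],
    [0.018,0,0.046,0],
    [0.018,0,0.046,0],
    [0.018,0,0.046,0],
    [0.017,0,0.038,0],
    [0.009,0,0.02,0],
    [0.0033,0,0.0076,0],
    [0,0,0,0],
    [0,0,0,0],
    [0,0,0,0],
  ],
)

```text
time: 42.72
tool_pos: [0.4527, 0.0936, 0.1176]
tcp_rot: [-1.522, -0.459, 0.46]
wrist_force: [-0.2, -0.2, -0.7]
width: 0.265
```

```bash
python3 - <<'E'
from fit import *
s,a,R=st();print(s['tool_pos'],a)
go(.4522,.0945,.0525,.588)
E
```

```text
[0.4526752  0.09355597 0.11759126] 0.5866183974252791
turn -0.0014  tool-shift mm (x,y,z) at target yaw: [ 0.1 65.1  1. ]
```

Call:
arm_command(
  deltas=[
    [0,0.02,0.0005,0],
    [0,0.025,0,0],
    [0,0.012,0,0],
    [0,0.006,0,0],
    [0,0.002,0,0],
    [0,0,0,0],
    [0,0,0,0],
    [0,0,0,0],
  ],
)

```text
time: 43.72
tool_pos: [0.4526, 0.0949, 0.0531]
tcp_rot: [-1.521, -0.461, 0.46]
wrist_force: [-0.3, 0.0, -1.1]
width: 0.256
```

```bash
python3 - <<'E'
from fit import *
s,a,R=st();print(s['tool_pos'],a,s['wrist_force'])
go(.4522,.0945,.051,.588)
S=read_camera("scene");crop(S,"pics/s26.png",210,120,330,240,6)
E
```

```text
[0.45264474 0.09485891 0.05314764] 0.5881116836397249 [-0.25772028  0.01087431 -1.07197612]
turn 0.0001  tool-shift mm (x,y,z) at target yaw: [-0.6  2.1 -0.1]
```

View pics/s26.png

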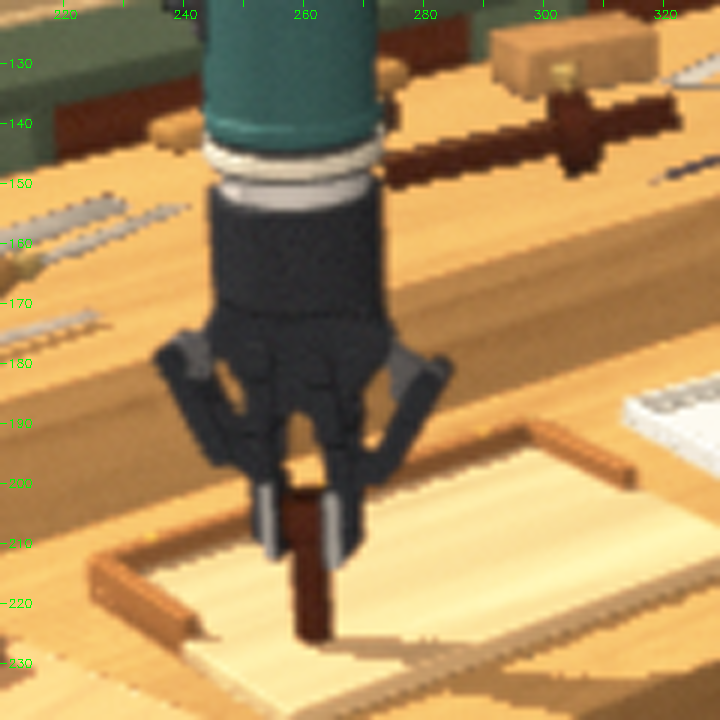

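Call:
arm_command(
  deltas=[
    [-0.0006,0.001,0,0],
    [0,0.001,0,0],
    [0,0,0,0],
  ],
)

```text
time: 44.15
tool_pos: [0.4518, 0.0944, 0.0508]
tcp_rot: [-1.521, -0.461, 0.461]
wrist_force: [-1.3, -0.1, 0.7]
width: 0.26
```

Call:
arm_command(
  deltas=[
    [0,0.001,0,0],
    [0,0,0,0],
  ],
)

```text
time: 44.4
tool_pos: [0.4521, 0.0943, 0.0508]
tcp_rot: [-1.522, -0.461, 0.461]
wrist_force: [-3.1, -0.8, 8.9]
width: 0.262
```

Call:
arm_command(
  deltas=[
    [0,-0.001,0,0],
    [0,0,0,0],
  ],
)

```text
time: 44.65
tool_pos: [0.452, 0.0944, 0.0508]
tcp_rot: [-1.521, -0.461, 0.46]
wrist_force: [-0.1, 1.3, 2.0]
width: 0.261
```

Call:
arm_command(
  deltas=[
    [0,0,0,0],
    [0,0,0,0],
    [0,0,0,0],
    [0,-0.015,0,0],
    [0,-0.035,0,0],
    [0,-0.045,0,0],
    [0,0,0,0],
    [0,0,0,0],
  ],
  fingers=0.05,
)

```text
time: 45.65
tool_pos: [0.4519, 0.0944, 0.1463]
tcp_rot: [-1.521, -0.461, 0.46]
wrist_force: [-0.5, -0.3, -1.4]
width: 0.587
```

```bash
python3 - <<'E'
from fit import *
s,a,R=st();print(s['tool_pos'],a)
go(.437,-.2767,.14,.588)
S=read_camera("scene");crop(S,"pics/s27.png",210,120,330,240,6)
E
```

```text
[0.45186671 0.09444018 0.14627277] 0.5880395716390202
turn 0.0000  tool-shift mm (x,y,z) at target yaw: [-218.2    6.3 -300.6]
```

View pics/s27.png

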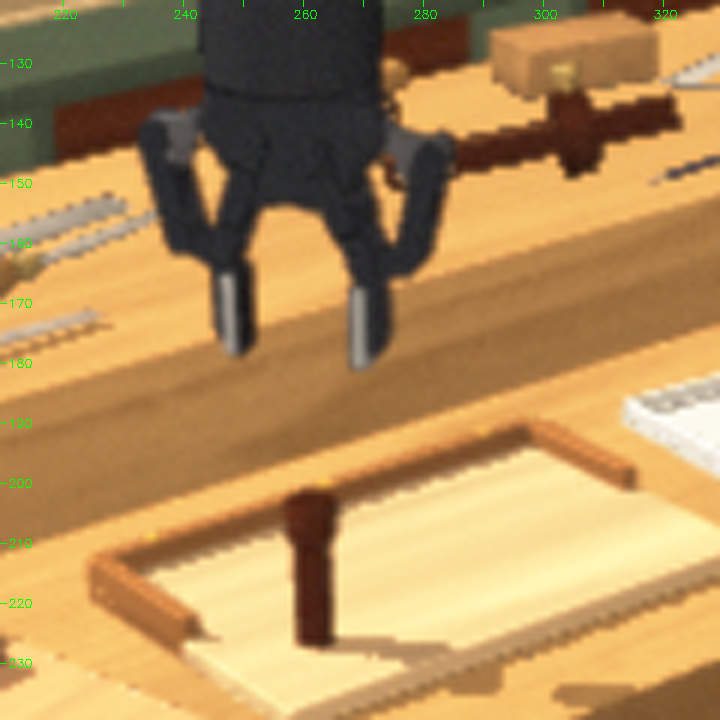

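Dog back, upright, same pixels as at the start (foot 297–332). Now the tape.

Call:
arm_command(
  deltas=[
    [-0.013,0,-0.018,0],
    [-0.027,0,-0.037,0],
    [-0.032,0,-0.044,0],
    [-0.032,0,-0.044,0],
    [-0.032,0,-0.044,0],
    [-0.032,0,-0.044,0],
    [-0.027,0,-0.037,0],
    [-0.017,0,-0.024,0],
    [-0.0062,0,-0.0086,0],
    [0,0,0,0],
    [0,0,0,0],
    [0,0,0,0],
  ],
  fingers=0.06,
)

```text
time: 47.2
tool_pos: [0.437, -0.2755, 0.1456]
tcp_rot: [-1.521, -0.462, 0.462]
wrist_force: [-0.4, -1.0, -0.1]
width: 0.704
```

```bash
python3 - <<'E'
from fit import *
s,a,R=st();print(s['tool_pos'],a)
go(.437,-.2767,.0328,.588)
E
```

```text
[ 0.43703588 -0.27554803  0.14557502] 0.5894337026353523
turn 0.0014  tool-shift mm (x,y,z) at target yaw: [ -0.7 112.8  -0.9]
```

Call:
arm_command(
  deltas=[
    [0,0.03,0,0],
    [0,0.04,0,0],
    [0,0.025,0,0],
    [0,0.012,0,0],
    [0,0.004,0,0],
    [0,0,0,0],
    [0,0,0,0],
    [0,0,0,0],
  ],
)

```text
time: 48.2
tool_pos: [0.4376, -0.2772, 0.0356]
tcp_rot: [-1.523, -0.461, 0.46]
wrist_force: [0.3, 0.4, 0.8]
width: 0.702
```

```bash
python3 - <<'E'
from fit import *
s,a,R=st();print(s['tool_pos'],a)
go(.437,-.2767,.0328,.588)
E
```

```text
[ 0.4375966  -0.27720426  0.03560221] 0.5879432070300991
turn -0.0001  tool-shift mm (x,y,z) at target yaw: [-0.2  2.8  0.8]
```

Call:
arm_command(
  deltas=[
    [0,0.0025,0.0007,0],
    [0,0,0,0],
    [0,0,0,0],
  ],
)

```text
time: 48.58
tool_pos: [0.4365, -0.2761, 0.0321]
tcp_rot: [-1.521, -0.461, 0.461]
wrist_force: [0.0, -0.5, 0.4]
width: 0.7
```

Call:
arm_command(
  deltas=[
    [0,0,0,0],
    [0,0,0,0],
    [0,0,0,0],
  ],
  fingers=0.02,
  newtons=50,
)

```text
time: 48.95
tool_pos: [0.4369, -0.2764, 0.0325]
tcp_rot: [-1.522, -0.461, 0.46]
wrist_force: [0.7, -0.9, 1.4]
width: 0.404
```

Call:
arm_command(
  deltas=[
    [0,-0.005,0,0],
    [0,-0.015,0,0],
    [0,-0.03,0,0],
    [0,-0.04,0,0],
    [0,-0.02,0,0],
    [0,0,0,0],
    [0,0,0,0],
  ],
)

```text
time: 49.82
tool_pos: [0.4359, -0.2756, 0.1415]
tcp_rot: [-1.52, -0.46, 0.461]
wrist_force: [0.0, 0.2, -2.9]
width: 0.41
```

```bash
python3 - <<'E'
from fit import *
s,a,R=st();print(s['tool_pos'],a)
go(.4562,-.0017,.0407+.11,.588)
E
```

```text
[ 0.43587371 -0.27564311  0.14145632] 0.5880003831753624
turn 0.0000  tool-shift mm (x,y,z) at target yaw: [168.9  -9.2 216.7]
```

Call:
arm_command(
  deltas=[
    [0.01,0,0.013,0],
    [0.022,0,0.028,0],
    [0.027,0,0.035,0],
    [0.027,0,0.035,0],
    [0.027,0,0.035,0],
    [0.025,0,0.033,0],
    [0.02,0,0.025,0],
    [0.0102,0,0.0127,0],
    [0,0,0,0],
    [0,0,0,0],
    [0,0.025,0,0],
    [0,0.035,0,0],
    [0,0.025,0,0],
    [0,0.01,0,0],
    [0,0,0,0],
    [0,0,0,0],
    [0,0,0,0],
  ],
)

```text
time: 51.95
tool_pos: [0.4575, -0.0027, 0.0484]
tcp_rot: [-1.522, -0.462, 0.459]
wrist_force: [0.0, 0.3, -2.9]
width: 0.409
```

```bash
python3 - <<'E'
from fit import *
s,a,R=st();print(s['tool_pos'],a,s['wrist_force'])
go(.4562,-.0017,.0407,.588)
S=read_camera("scene");crop(S,"pics/s28.png",230,120,350,240,6)
E
```

```text
[ 0.4575465 -0.0026903  0.0484138] 0.5879477988590884 [ 0.03045768  0.27357339 -2.90426107]
turn -0.0001  tool-shift mm (x,y,z) at target yaw: [-0.6  7.7  1.6]
```

View pics/s28.png

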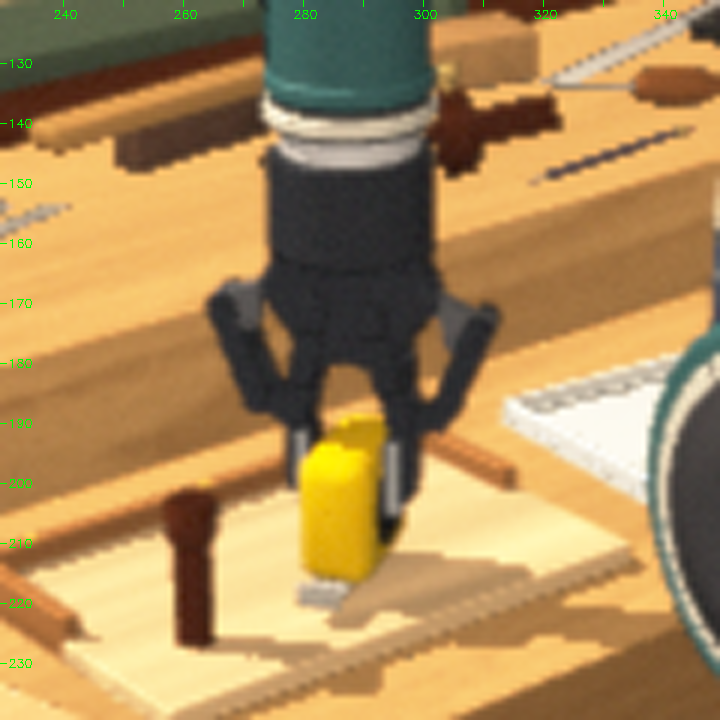

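Call:
arm_command(
  deltas=[
    [-0.0009,0.004,0.0017,0],
    [0,0.002,0,0],
    [0,0.001,0,0],
    [0,0,0,0],
    [0,0,0,0],
  ],
)

```text
time: 52.62
tool_pos: [0.4544, -0.0015, 0.0405]
tcp_rot: [-1.521, -0.46, 0.461]
wrist_force: [-3.4, 0.2, 4.6]
width: 0.403
```

Call:
arm_command(
  deltas=[
    [0,0.001,0,0],
    [0,0,0,0],
  ],
)

```text
time: 52.88
tool_pos: [0.4545, -0.0016, 0.0404]
tcp_rot: [-1.521, -0.46, 0.461]
wrist_force: [-7.6, 1.4, 13.8]
width: 0.406
```

```bash
python3 - <<'E'
from fit import *
s,a,R=st();print(s['tool_pos'],a,s['wrist_force'])
go(.4562,-.0017,.0407,.588)
S=read_camera("scene");crop(S,"pics/s29.png",230,120,350,240,6)
E
```

```text
[ 0.45447124 -0.00157868  0.04043069] 0.5881097489884188 [-7.57791253  1.42838085 13.78189762]
turn 0.0001  tool-shift mm (x,y,z) at target yaw: [ 1.4 -0.3 -1.1]
```

View pics/s29.png

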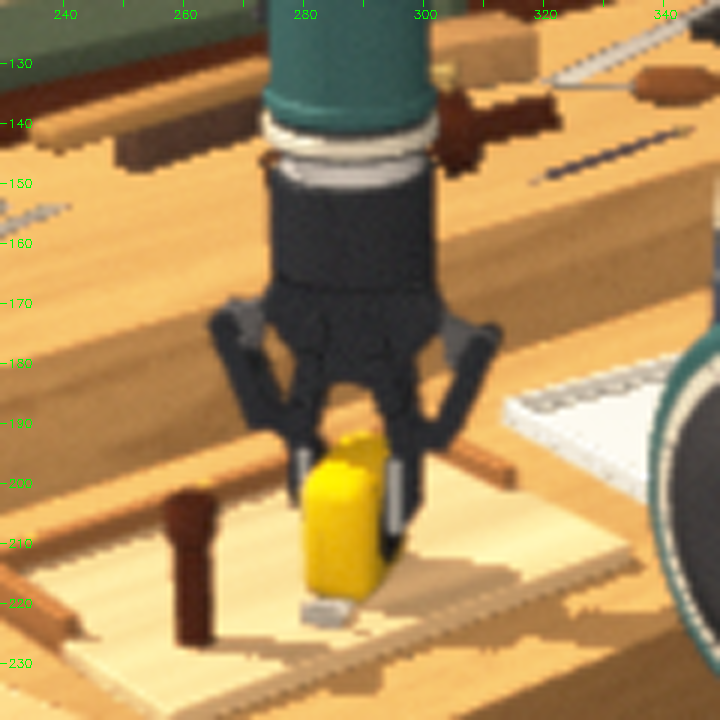

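Call:
arm_command(
  deltas=[
    [0,-0.003,0,0],
    [0.001,0,-0.001,0],
    [0,0,0,0],
  ],
)

```text
time: 53.3
tool_pos: [0.4561, -0.002, 0.0418]
tcp_rot: [-1.521, -0.461, 0.461]
wrist_force: [-0.1, 0.5, -3.0]
width: 0.406
```

```bash
python3 - <<'E'
from fit import *
s,a,R=st();print(s['tool_pos'],a,s['wrist_force'])
go(.4562,-.0017,.0407,.588)
E
```

```text
[ 0.45610391 -0.00198079  0.04184485] 0.5879196147260176 [-0.08279987  0.49649478 -2.96742265]
turn -0.0001  tool-shift mm (x,y,z) at target yaw: [0.2 1.1 0.2]
```

Call:
arm_command(
  deltas=[
    [-0.0005,0.0012,0,0],
    [0,0,0,0],
    [0,0,0,0],
  ],
)

```text
time: 53.68
tool_pos: [0.4555, -0.0022, 0.0408]
tcp_rot: [-1.521, -0.46, 0.461]
wrist_force: [-0.2, -0.6, -2.3]
width: 0.405
```

```bash
python3 - <<'E'
from fit import *
s,a,R=st();print(s['tool_pos'],a,s['wrist_force'])
go(.4562,-.0017,.0407,.588)
E
```

```text
[ 0.45546567 -0.00219334  0.04081306] 0.5879425255280314 [-0.22419536 -0.62319536 -2.34120412]
turn -0.0001  tool-shift mm (x,y,z) at target yaw: [0.9 0.1 0. ]
```

Call:
arm_command(
  deltas=[
    [0,0,0,0],
    [0,0,0,0],
    [0,0,0,0],
    [0,-0.02,0,0],
    [0,-0.035,0,0],
    [0,-0.045,0,0],
    [0,-0.05,0,0],
    [0,-0.045,0,0],
    [0,0,0,0],
    [0,0,0,0],
  ],
  fingers=0.06,
)

```text
time: 54.92
tool_pos: [0.4553, -0.0022, 0.2356]
tcp_rot: [-1.521, -0.46, 0.461]
wrist_force: [-0.1, -0.1, 0.1]
width: 0.702
```

```bash
python3 - <<'E'
from fit import *
s,a,R=st();print(s['tool_pos'],a)
go(.5126,-.333,.24,-.003)
S=read_camera("scene");crop(S,"pics/s30.png",230,120,350,240,6)
T=read_camera("top");crop(T,"pics/t30.png",240,160,430,245,4)
E
```

```text
[ 0.45530995 -0.00216964  0.23560677] 0.5879998087553204
turn 0.5910  tool-shift mm (x,y,z) at target yaw: [  58.3   -4.4 -330.7]
```

View pics/s30.png

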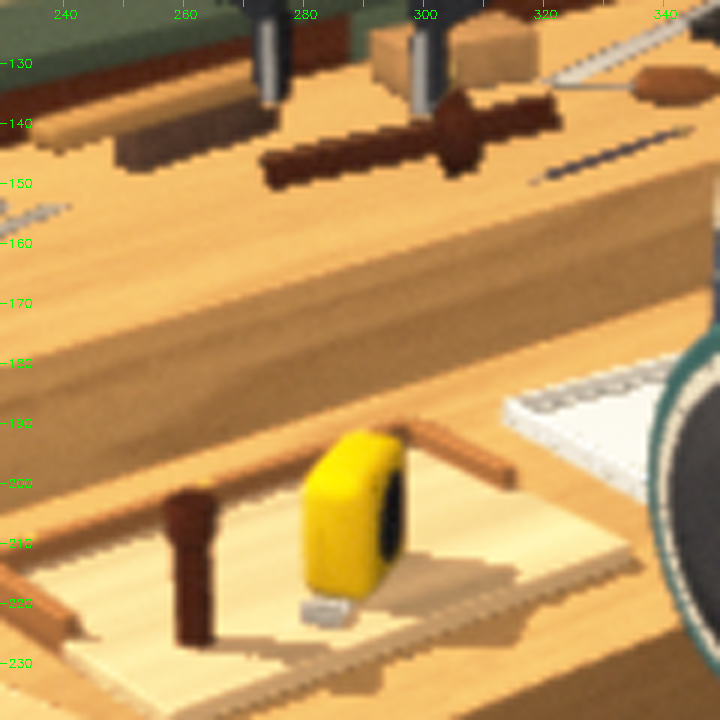

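View pics/t30.png

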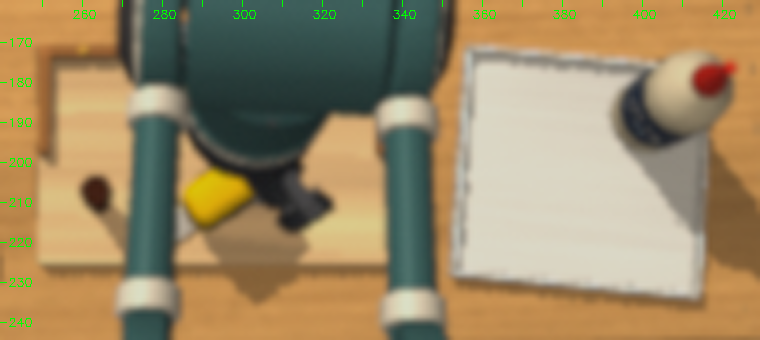

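Call:
arm_command(
  deltas=[
    [0,0,0,0.148],
    [0,0,0,0.148],
    [0,0,0,0.148],
    [0,0,0,0.147],
    [0.004,0,-0.022,0],
    [0.007,0,-0.042,0],
    [0.008,0,-0.046,0],
    [0.008,0,-0.046,0],
    [0.008,0,-0.046,0],
    [0.008,0,-0.046,0],
    [0.007,0,-0.042,0],
    [0.006,0,-0.028,0],
    [0.0023,0,-0.0127,0],
    [0,0,0,0],
    [0,0,0,0],
    [0,0,0,0],
  ],
)

```text
time: 57.02
tool_pos: [0.5129, -0.3319, 0.2361]
tcp_rot: [-1.571, 0.001, -0.001]
wrist_force: [0.4, 0.4, -0.3]
width: 0.706
```

```bash
python3 - <<'E'
from fit import *
s,a,R=st();print(s['tool_pos'],a)
go(.5126,-.333,.1422,-.003)
S=read_camera("scene");T=read_camera("top")
crop(S,"pics/s31.png",290,80,430,220,5)
P=pickle.load(open("P.pkl","rb"))
crop(T,"pics/t31.png",240,160,350,240,7,sum([ov(T,n,P[n]) for n in('tape','dog','till')],[]))
E
```

```text
[ 0.51290661 -0.33191999  0.2360505 ] -0.0018790843050385802
turn 0.0011  tool-shift mm (x,y,z) at target yaw: [-0.3 93.9 -1.1]
```

View pics/s31.png

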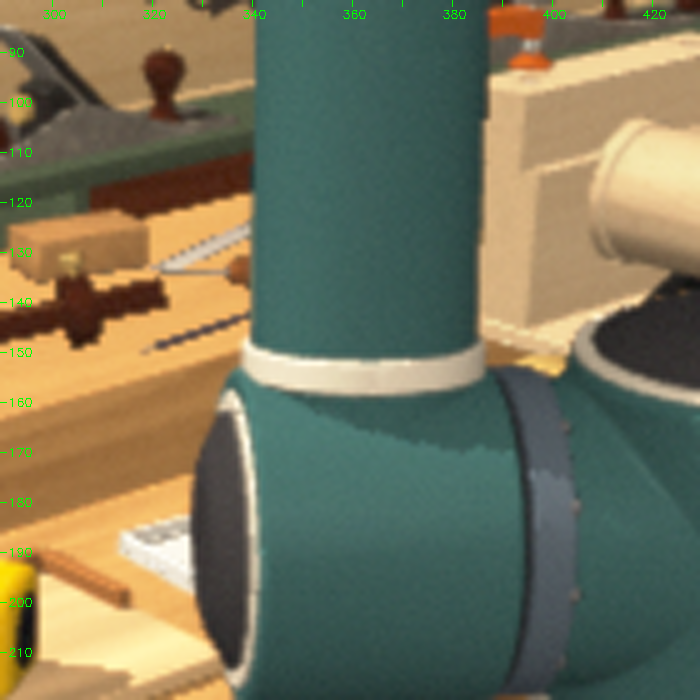

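View pics/t31.png

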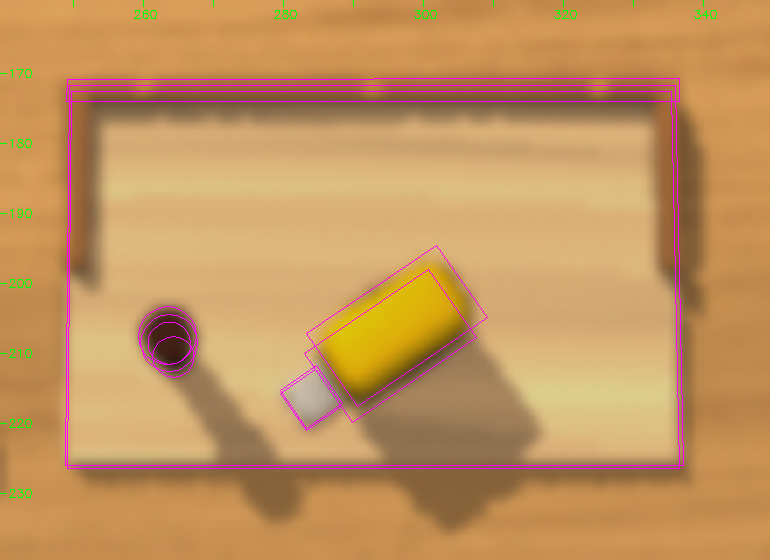

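Call:
arm_command(
  deltas=[
    [0,0.02,0,0],
    [0,0.03,0,0],
    [0,0.025,0,0],
    [0,0.012,0,0],
    [0,0.005,0,0],
    [0,0,0,0],
    [0,0,0,0],
    [0,0,0,0],
  ],
)

```text
time: 58.12
tool_pos: [0.5135, -0.3335, 0.1451]
tcp_rot: [-1.572, 0.001, -0.004]
wrist_force: [-0.2, -1.0, -0.4]
width: 0.701
```

```bash
python3 - <<'E'
from fit import *
s,a,R=st();print(s['tool_pos'],a,s['wrist_force'])
go(.5126,-.333,.1422,-.003)
E
```

```text
[ 0.51349196 -0.333485    0.14506191] -0.0029825558323296596 [-0.21429592 -0.97909942 -0.38043725]
turn 0.0000  tool-shift mm (x,y,z) at target yaw: [-0.9  2.9  0.5]
```

Call:
arm_command(
  deltas=[
    [-0.0008,0.0025,0.0004,0],
    [0,0,0,0],
    [0,0,0,0],
  ],
)

```text
time: 58.5
tool_pos: [0.5121, -0.3326, 0.1414]
tcp_rot: [-1.571, 0.002, -0.002]
wrist_force: [-0.4, 0.1, 0.6]
width: 0.699
```

Call:
arm_command(
  deltas=[
    [0,0,0,0],
    [0,0,0,0],
    [0,0,0,0],
    [0,0,0,0],
  ],
  fingers=0.01,
  newtons=60,
)

```text
time: 59.0
tool_pos: [0.5125, -0.3328, 0.1419]
tcp_rot: [-1.571, 0.002, -0.003]
wrist_force: [0.8, 0.9, 2.3]
width: 0.236
```

Call:
arm_command(
  deltas=[
    [0,-0.005,0,0],
    [0,-0.01,0,0],
    [0,-0.02,0,0],
    [0,-0.025,0,0],
    [0,0,0,0],
    [0,0,0,0],
    [0,0,0,0],
  ],
)

```text
time: 59.88
tool_pos: [0.5113, -0.3321, 0.2001]
tcp_rot: [-1.569, 0.004, -0.001]
wrist_force: [-0.7, 0.4, -3.3]
width: 0.233
```

```bash
python3 - <<'E'
from fit import *
s,a,R=st();print(s['tool_pos'],a,s['wrist_force'],s['width'])
go(.4494,-.0832,.2022,-.003)
E
```

```text
[ 0.51134695 -0.3321205   0.20013241] -0.0030153696013166136 [-0.73034001  0.44084064 -3.30144879] 0.23273199515259993
turn -0.0000  tool-shift mm (x,y,z) at target yaw: [-62.7  -2.1 248.7]
```

Call:
arm_command(
  deltas=[
    [-0.004,0,0.015,0],
    [-0.008,0,0.032,0],
    [-0.01,0,0.04,0],
    [-0.01,0,0.04,0],
    [-0.01,0,0.04,0],
    [-0.009,0,0.037,0],
    [-0.008,0,0.028,0],
    [-0.0037,0,0.0167,0],
    [0,0,0,0],
    [0,0,0,0],
    [0,0.015,0,0],
    [0,0.015,0,0],
    [0,0.008,0,0],
    [0,0.004,0,0],
    [0,0,0,0],
    [0,0,0,0],
    [0,0,0,0],
  ],
)

```text
time: 62.0
tool_pos: [0.4506, -0.0838, 0.1601]
tcp_rot: [-1.571, 0.001, -0.003]
wrist_force: [1.2, 0.1, -2.8]
width: 0.239
```

```bash
python3 - <<'E'
from fit import *
s,a,R=st();print(s['tool_pos'],a,s['wrist_force'],s['width'])
go(.4494,-.0832,.1502,-.003)
S=read_camera("scene");crop(S,"pics/s32.png",250,90,370,220,6)
E
```

```text
[ 0.45062535 -0.08384619  0.1600768 ] -0.00289761319536411 [ 1.1527255   0.09925804 -2.781675  ] 0.23924397240573986
turn 0.0001  tool-shift mm (x,y,z) at target yaw: [-1.2  9.9  0.6]
```

View pics/s32.png

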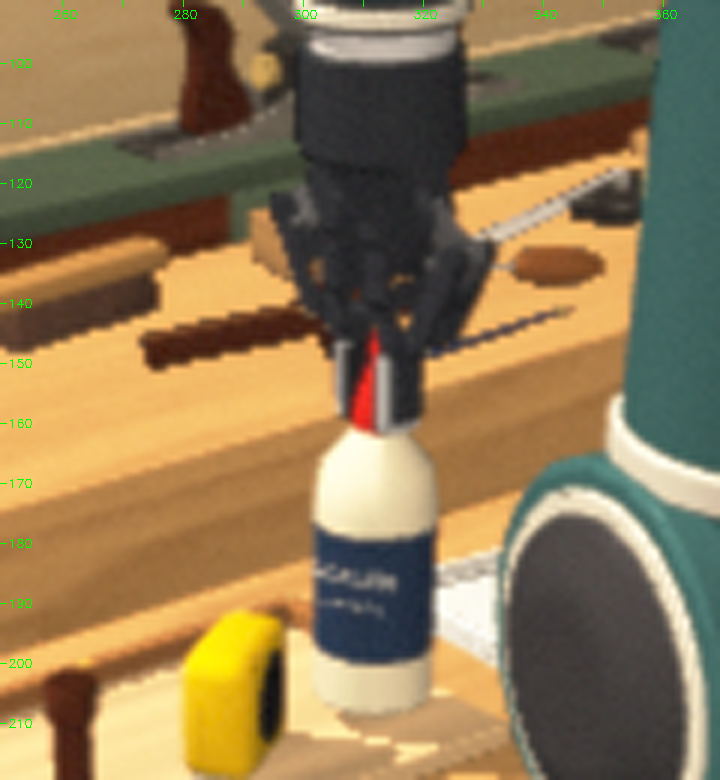

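Call:
arm_command(
  deltas=[
    [-0.001,0.003,0.0004,0],
    [0,0.003,0,0],
    [0,0.001,0,0],
    [0,0,0,0],
    [0,0,0,0],
  ],
)

```text
time: 62.68
tool_pos: [0.4492, -0.0834, 0.1525]
tcp_rot: [-1.571, 0.002, -0.002]
wrist_force: [0.2, 0.3, -3.1]
width: 0.239
```

Call:
arm_command(
  deltas=[
    [0,0.001,0,0],
    [0,0,0,0],
  ],
)

```text
time: 62.92
tool_pos: [0.4491, -0.0834, 0.1514]
tcp_rot: [-1.571, 0.002, -0.002]
wrist_force: [-0.0, -0.5, -2.5]
width: 0.238
```

Call:
arm_command(
  deltas=[
    [0,0.001,0,0],
    [0,0,0,0],
  ],
)

```text
time: 63.18
tool_pos: [0.4491, -0.0834, 0.1504]
tcp_rot: [-1.571, 0.003, -0.002]
wrist_force: [-0.3, 0.3, -1.9]
width: 0.239
```

Call:
arm_command(
  deltas=[
    [0,0.001,0,0],
    [0,0,0,0],
  ],
)

```text
time: 63.42
tool_pos: [0.4495, -0.0834, 0.1499]
tcp_rot: [-1.571, 0.002, -0.003]
wrist_force: [0.1, 0.7, -0.5]
width: 0.237
```

```bash
python3 - <<'E'
from fit import *
s,a,R=st();print(s['tool_pos'],a,s['wrist_force'],s['width'])
go(.4494,-.0832,.1502,-.003)
S=read_camera("scene");crop(S,"pics/s33.png",250,90,370,220,6)
E
```

```text
[ 0.4495372  -0.08344278  0.14989573] -0.0030526108958855917 [ 0.11070766  0.66578493 -0.45819607] 0.23749460784015453
turn -0.0001  tool-shift mm (x,y,z) at target yaw: [-0.1 -0.3  0.2]
```

View pics/s33.png

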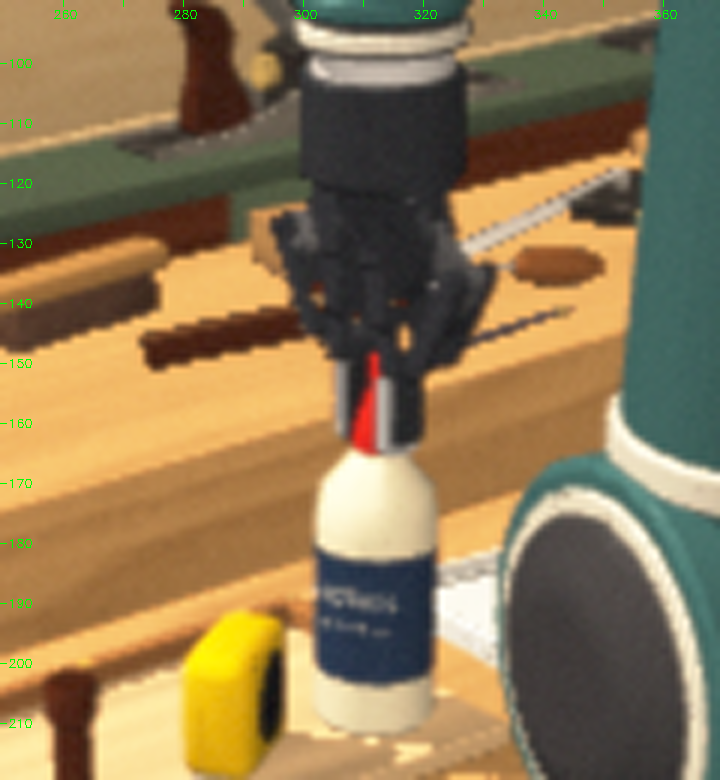

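Call:
arm_command(
  deltas=[
    [0,0,0,0],
    [0,0,0,0],
    [0,0,0,0],
    [0,-0.015,0,0],
    [0,-0.035,0,0],
    [0,-0.04,0,0],
    [0,-0.03,0,0],
    [0,0,-0.05,0],
    [0,0,-0.05,0],
    [0,0,-0.05,0],
    [0,0,-0.05,0],
    [0,0,-0.04,0],
    [0,0,0,0],
    [0,0,0,0],
    [0,0,0,0],
    [0,0,0,0],
  ],
  fingers=0.06,
)

```text
time: 65.47
tool_pos: [0.4487, -0.3223, 0.2698]
tcp_rot: [-1.571, 0.001, -0.001]
wrist_force: [-0.0, 0.2, 1.1]
width: 0.703
```

```bash
python3 - <<'E'
from fit import *
s,a,R=st();print(s['tool_pos'],a,s['joint_vel'].round(3))
S=read_camera("scene");T=read_camera("top")
S0=pickle.load(open("cams0.pkl","rb"))
P=pickle.load(open("P.pkl","rb"))
for n,d,d0,b in(("t",T,S0[0],(130,160,350,255)),("s",S,S0[1],(120,140,340,290))):
    crop(d,f"pics/{n}40.png",*b,3.6)
    x0,y0,x1,y1=b
    df=cv2.absdiff(d["color"],d0["color"])
    crop(dict(color=df*2),f"pics/{n}40d.png",*b,3.6)
E
```

```text
[ 0.44866788 -0.32233315  0.269762  ] -0.0015663798628709877 [-0.002  0.002 -0.001 -0.003 -0.003 -0.001]
```

View pics/t40.png

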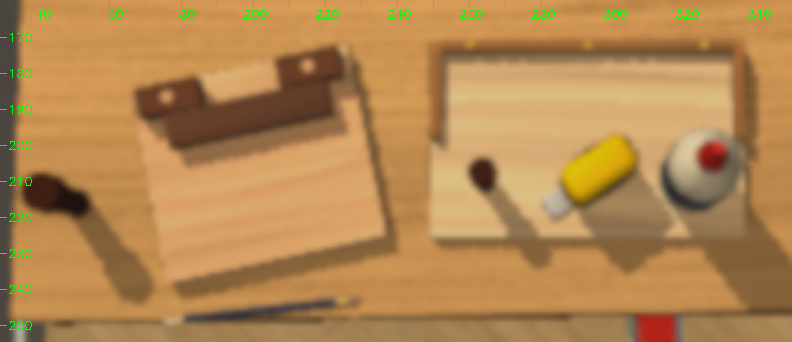

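View pics/t40d.png

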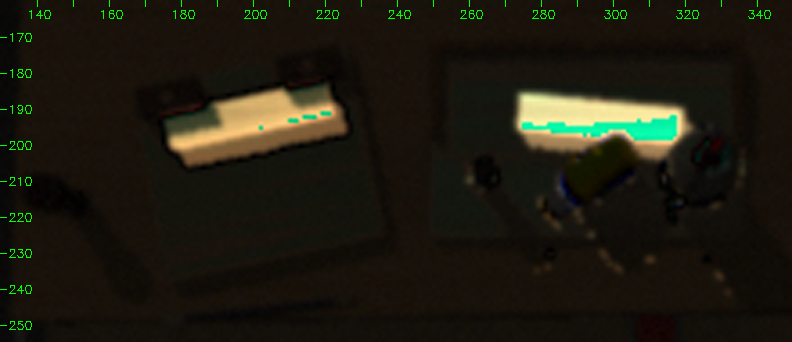

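View pics/s40.png

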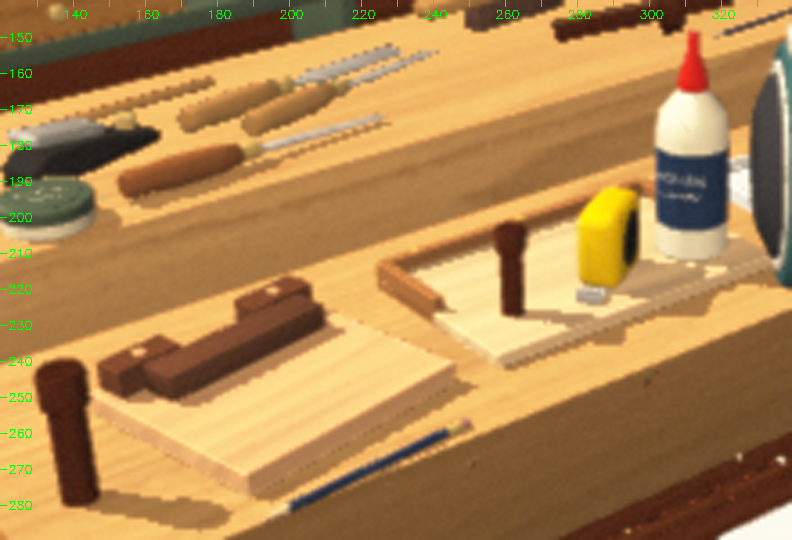

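View pics/s40d.png

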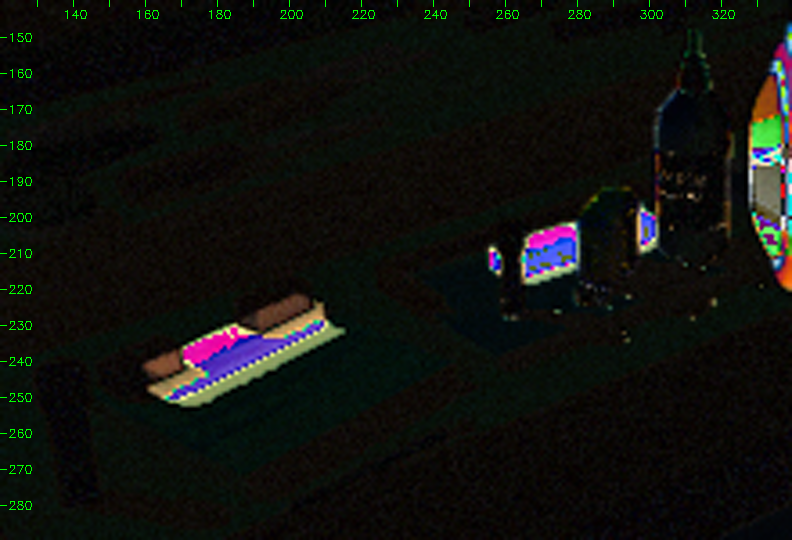

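```bash
python3 -c "
from workcell import job
print(job.finish_job())"
```

```text
the job is handed in; nothing more can be done
None
```

The job is done and handed in at about 65.6 s of the 147 s allowed; the system gave no verdict.

- **Order of work:** I stood the bottle, tape measure and bench dog upright in the tray. I then laid the off-cut on the bench hook, pushed up against both stops until the wrist read about 8 N. Last, I returned the dog, tape measure and bottle to their recorded grasp poses.
- **Three things put back:** I compared the final pictures from both cameras with the starting ones. The three stand upright within a fraction of a pixel of where they began; the tape measure is about 0.6 mm off.
- **Off-cut:** it lies flat along both stop faces and looks centred to about 1 mm. When I pushed it up, it touched about 0.8 mm short of where the cameras put the stops, which is within the 2 mm calibration.
- **Everything else:** the pencil and the larger dog show no change. The arm is clear of everything, and the highest wrist force I saw was about 16 N.
- **Checks that disagreed:** early on the two cameras seemed to differ by several millimetres on the low board corners. That was mostly my misreading of the board edges, and the final comparison does not depend on it. The gripper also read 2–5 mm narrower than the true size of whatever it held.

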